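# Load the relay tray and fit its cover strip

### The arm

A 6-joint arm with a two-finger parallel gripper is mounted at the origin on the work surface. World frame = base frame: x ahead of the robot, y to its left, z up, the work surface at z = 0. Lengths are in m, angles in degrees, forces in N, time in s.
With the tool pointing down it reaches from about 0.275 to 0.775 m from the base axis. Payload 14.6 kg.
Tool frame: the origin (TCP) lies on the centre line of the jaws, within the pads' length; the fingertips stand 22 mm ahead of it and the grasp point (between the pads) lies 3 mm ahead of it; z points along the fingers, y is the direction in which the jaws open and shut (so a half turn about z gives the same grasp; the last joint's range is limited). The gripper opens to 85 mm and grips with 20 to 120 N. Pads are 22 mm wide; open, the fingers measure 114 mm over their backs; the gripper's body (76 mm by 85 mm) begins 54 mm behind the grasp point. The pads swing forward as they close: fully open they stand 13 mm farther back than shut.
Start: joints at [57.966, 15.075, -2.767, 72.158, 0, 81.102], TCP at [0.206, 0.483, 0.253] pointing down, gripper open.
Joint ranges: [-151.79, 151.79], [-50.71, 97.33], [-67.44, 78.34], [-121.81, 120.89], [-77.56, 73.72], [-180, 180]. Speed limits (degrees/s): [108.29, 108.29, 147.25, 159.86, 180, 180].

### API

Orientations are given as a 3x3 rotation matrix whose columns are the frame's x, y, z axes.
In Python, from bench import manip gives the robot as it stands.
- The arm moves only by the shell command python3 -m creep 'ROWS'. ROWS is a JSON object of lists of equal length, an entry for each row: "claw": the closure, from -1 (fully open) to 1 (shut); "travel": the shift along the world's x, y, z in cm, a list of three; "twist": the turn about the world's z in degrees. In form: {"claw": [claw, ...], "travel": [[dx, dy, dz], ...], "twist": [twist, ...]}. A call has 1 to 10 rows; each row shifts and turns the commanded pose from where the row before left it; what a row does not reach is not made up. A row lasts 1/8 s, in which the tool goes at most 62.5 mm and 10.7 degrees, less where a joint would pass 70% of its speed; a pose out of reach is approached as far as the arm can. A call with a gripper value outside its range is refused whole. The fingers move at their own pace and stop on an object; the grip force is fixed at half the most. Time passes only in rows, so rows that do not move let the fingers close. It gives the time, the measured TCP pose, the force and the opening at its end, in the units of the state.
- manip.read_state(): the state, without advancing time (a new reading comes with each control period).
- manip.capture(name): name is "scene" or "top" or "wrist"; returns a dict with "color" (420x560x3 uint8, red, green, blue), "vertical_fov" (degrees; the focal length in pixels is half the picture's height over the tangent of half this angle, whatever the lens; pixels are square), "cx", "cy" (the principal point, pixels), "k1" (the pictures are not rectified: a ray, as slopes to the right and down, at radius r is drawn at 1 + k1 r^2 times it, then the intrinsics apply), "extrinsics" (4x4, takes a point from camera to world coordinates). Camera axes: x right, y up, looking along -z (the intrinsics and any distortion apply to the point x, -y, -z); pixel columns grow to the right and rows downward; lengths in m; the calibration is good to about 2 mm. A picture is of the moment at which its call begins. There is no depth.
- manip.finish_job(): hands the job in, once; it reports no verdict.
The state is a dict: "time_s": time; "joint_positions": joint angles; "qd": joint speeds; "effort": joint torques, N m; "position": TCP position; "ee_rot": TCP orientation; "contact_force": force on the tool from outside, world axes, zero at the start; "torque": the same for the moment, N m; "width": finger opening in m.
Only numpy, scipy, OpenCV 4.12 (cv2) and the standard library are available. Lean on these libraries where they do the work, as an engineer would, in place of code of your own. Each camera call takes 0.05 s, during which the arm holds its last target. There are 200 camera calls.

### The job

Stand the three tabbed relay modules in the three pockets of the mounting tray, one in each, all turned so that the tab lies in the pocket's notch and the relay sits flat on the pocket's floor. Then lay the steel cover strip across the top so that its two holes drop over the studs and it lies fully down on both pillars. Leave the tabless block and the other things on the bench where they are.

Things in the scene. Friction and masses are not known exactly. Their poses are not given: they have to be found in the camera images.
- relay_a_center (a point): Centre (30 mm above the underside) of one of three identical white relay modules: block 44 mm long (its x), 28 wide (y), 60 tall, 60 g, standing on the bench, z up. At the foot of its +x end a tab sticks out (14 long, 14 wide, 8 high). Its top has a dark window at the tab's end, three brass dots at the other.
- relay_a_tab (a point): Centre of that relay's foot tab: 29 mm towards +x from its axis, 4 mm above its underside.
- relay_b_center (a point): Centre (30 mm above the underside) of one of three identical white relay modules: block 44 mm long (its x), 28 wide (y), 60 tall, 60 g, standing on the bench, z up. At the foot of its +x end a tab sticks out (14 long, 14 wide, 8 high). Its top has a dark window at the tab's end, three brass dots at the other.
- relay_b_tab (a point): Centre of that relay's foot tab: 29 mm towards +x from its axis, 4 mm above its underside.
- relay_c_center (a point): Centre (30 mm above the underside) of one of three identical white relay modules: block 44 mm long (its x), 28 wide (y), 60 tall, 60 g, standing on the bench, z up. At the foot of its +x end a tab sticks out (14 long, 14 wide, 8 high). Its top has a dark window at the tab's end, three brass dots at the other.
- relay_c_tab (a point): Centre of that relay's foot tab: 29 mm towards +x from its axis, 4 mm above its underside.
- pocket0 (a point): Where a relay's centre lies when seated in this pocket of the fixed aluminium tray. x to the notched side, y along the row of 3 pockets (46 mm apart), z up. Pocket 49 (x) by 33 mm at its floor, 6 mm above the bench; its walls flare, 13 mm thick at the foot, 10 mm high. Its +x wall has a notch 24 mm wide down to the floor; a seated relay's tab lies there, its centre 29 mm to +x of here. Any relay fits.
- pocket1 (a point): Where a relay's centre lies when seated in this pocket of the fixed aluminium tray. x to the notched side, y along the row of 3 pockets (46 mm apart), z up. Pocket 49 (x) by 33 mm at its floor, 6 mm above the bench; its walls flare, 13 mm thick at the foot, 10 mm high. Its +x wall has a notch 24 mm wide down to the floor; a seated relay's tab lies there, its centre 29 mm to +x of here. Any relay fits.
- pocket2 (a point): Where a relay's centre lies when seated in this pocket of the fixed aluminium tray. x to the notched side, y along the row of 3 pockets (46 mm apart), z up. Pocket 49 (x) by 33 mm at its floor, 6 mm above the bench; its walls flare, 13 mm thick at the foot, 10 mm high. Its +x wall has a notch 24 mm wide down to the floor; a seated relay's tab lies there, its centre 29 mm to +x of here. Any relay fits.
- seat0 (a point): Centre of a pillar's top face, at one end of the row of pockets, 87 mm along y from the tray's middle pocket; axes as the tray's. Pillar 20 x 20 mm, 68 mm above the bench, 2 mm above the tops of seated relays. From here a stud rises 16 mm, 8 mm in diameter, its upper 5 mm tapered to 3.6 mm.
- seat1 (a point): Centre of a pillar's top face, at one end of the row of pockets, 87 mm along y from the tray's middle pocket; axes as the tray's. Pillar 20 x 20 mm, 68 mm above the bench, 2 mm above the tops of seated relays. From here a stud rises 16 mm, 8 mm in diameter, its upper 5 mm tapered to 3.6 mm.
- cover_grip (a point): Grip point of the cover: flat steel strip 208 (x) by 36 (y) by 4 mm, 240 g, lying on the bench, z up, with a grey upright bar in its middle (60 mm along x, 14 mm thick to grip along y, rising 34 mm above the strip). The point is in the bar, 26 mm above the strip's underside. The strip fits either way round.
- cover_hole0 (a point): Centre, at the strip's underside, of the 13 mm through hole at its -x end, 87 mm from the middle of the strip; it goes over a stud.
- cover_hole1 (a point): Centre, at the strip's underside, of the 13 mm through hole at its +x end, 87 mm from the middle of the strip; it goes over a stud.
- blank: Bystander: white blank block 44 x 28 x 40 mm without a tab, standing among the relays; not to be used. Origin under its centre.
- screwdriver: Bystander: screwdriver, 170 mm, lying on the bench.
- tape: Bystander: cardboard-coloured ring-shaped roll, 70 mm across, 18 mm high. Origin under its centre.
- meter: Bystander: yellow hand meter 150 x 75 x 42 mm lying on its back. Origin under its centre.
- spool: Bystander: grey empty spool, 60 mm across, 46 mm high. Origin under its centre.
- relay_a: The relay's body, origin under its centre, axes as its centre point. Gripped by its two ends (44 mm apart) some 36 mm above its underside (firmly, or it swings about the finger line), the fingers clear its tab, walls and neighbours; in the tray the gap beside its 28 mm width is too narrow (18 mm) for fingers.
- relay_b: The relay's body, origin under its centre, axes as its centre point. Gripped by its two ends (44 mm apart) some 36 mm above its underside (firmly, or it swings about the finger line), the fingers clear its tab, walls and neighbours; in the tray the gap beside its 28 mm width is too narrow (18 mm) for fingers.
- relay_c: The relay's body, origin under its centre, axes as its centre point. Gripped by its two ends (44 mm apart) some 36 mm above its underside (firmly, or it swings about the finger line), the fingers clear its tab, walls and neighbours; in the tray the gap beside its 28 mm width is too narrow (18 mm) for fingers.
- cover: The cover's body, origin at the centre of the strip's underside, axes as its grip point.
Things that resemble listed ones, but are neither listed nor needed, are in the scene too. What is shaped like the relay_c but blue is not meant.

How it is judged (in metres and radians):
On the way, in this order (a step that is already met when the one before it is completed fails the run):
1. all three relays are seated in the pockets, tabs in the notches (angle between each of relay_a_center, relay_b_center, relay_c_center's own z axis and vertical below 0.1 rad and ((distance between relay_a_center and pocket0 below 0.006 m and x of relay_a_tab in the frame of pocket0 above 0.022 m and y of relay_a_tab in the frame of pocket0 between -0.008 and 0.008 m) or (distance between relay_a_center and pocket1 below 0.006 m and x of relay_a_tab in the frame of pocket1 above 0.022 m and y of relay_a_tab in the frame of pocket1 between -0.008 and 0.008 m) or (distance between relay_a_center and pocket2 below 0.006 m and x of relay_a_tab in the frame of pocket2 above 0.022 m and y of relay_a_tab in the frame of pocket2 between -0.008 and 0.008 m)) and ((distance between relay_b_center and pocket0 below 0.006 m and x of relay_b_tab in the frame of pocket0 above 0.022 m and y of relay_b_tab in the frame of pocket0 between -0.008 and 0.008 m) or (distance between relay_b_center and pocket1 below 0.006 m and x of relay_b_tab in the frame of pocket1 above 0.022 m and y of relay_b_tab in the frame of pocket1 between -0.008 and 0.008 m) or (distance between relay_b_center and pocket2 below 0.006 m and x of relay_b_tab in the frame of pocket2 above 0.022 m and y of relay_b_tab in the frame of pocket2 between -0.008 and 0.008 m)) and ((distance between relay_c_center and pocket0 below 0.006 m and x of relay_c_tab in the frame of pocket0 above 0.022 m and y of relay_c_tab in the frame of pocket0 between -0.008 and 0.008 m) or (distance between relay_c_center and pocket1 below 0.006 m and x of relay_c_tab in the frame of pocket1 above 0.022 m and y of relay_c_tab in the frame of pocket1 between -0.008 and 0.008 m) or (distance between relay_c_center and pocket2 below 0.006 m and x of relay_c_tab in the frame of pocket2 above 0.022 m and y of relay_c_tab in the frame of pocket2 between -0.008 and 0.008 m))), for 0.2 s.
2. the cover strip is over both studs and down on both pillars (((distance between cover_hole0 and seat0 below 0.005 m and distance between cover_hole1 and seat1 below 0.005 m) or (distance between cover_hole0 and seat1 below 0.005 m and distance between cover_hole1 and seat0 below 0.005 m))), for 0.2 s.
At the end, for the whole second after the job is handed in: Each relay in a pocket: centre within 6 mm of seated, tilt under 0.1 rad, tab in the notch (over 22 mm to the tray's +x of the pocket's centre, within 8 mm sideways); both cover holes (underside) within 5 mm of the pillar tops' centres, either way round; relays and cover at rest (all of step 1 and ((distance between cover_hole0 and seat0 below 0.005 m and distance between cover_hole1 and seat1 below 0.005 m) or (distance between cover_hole0 and seat1 below 0.005 m and distance between cover_hole1 and seat0 below 0.005 m)) and linear speed of each of relay_a, relay_b, relay_c, cover below 0.02 m/s); the robot touches nothing.
It fails at once if a bystander (blank block, screwdriver, roll, meter, spool) is moved by more than 40 mm (distance of any of blank, screwdriver, tape, meter, spool from where it was at the start of the episode above 0.04 m).
It also fails if it takes over 72 s, if anything falls off the work surface, if the arm or the gripper's body presses on something with over 40 N, if the wrist force passes 120 N, or if a joint passes its speed limit or range.

## Working session

There is one attempt and no reset: what is moved stays moved. The work goes in short steps, Python scripts to look and compute and a shell command to move; the robot and the scene stay as the last step left them, time stands still between calls to the robot, and variables do not carry over. Pictures are saved under pics/ and viewed, about 8 in all and at most 12, crops included, and the job is handed in when it is done.

```bash
mkdir -p pics; cat > h.py <<'E'
import numpy as np, cv2, pickle
from bench import manip
def cap(n,save=None):
    c=manip.capture(n)
    if save: cv2.imwrite('pics/'+save,c['color'][:,:,::-1])
    return c
def K(c):
    h,w=c['color'].shape[:2]; f=h/2/np.tan(np.radians(c['vertical_fov'])/2)
    return np.array([[f,0,c['cx']],[0,f,c['cy']],[0,0,1.]]),np.array([c['k1'],0,0,0,0.])
def ray(c,uv):
    k,d=K(c); u=cv2.undistortPoints(np.array(uv,float).reshape(-1,1,2),k,d).reshape(-1,2)
    E=np.array(c['extrinsics']); dirs=np.c_[u[:,0],-u[:,1],-np.ones(len(u))]@E[:3,:3].T
    return E[:3,3],dirs
def onz(c,uv,z):
    o,d=ray(c,uv); return o+d*((z-o[2])/d[:,2])[:,None]
def proj(c,P):
    k,d=K(c); E=np.linalg.inv(np.array(c['extrinsics'])); p=np.atleast_2d(P)@E[:3,:3].T+E[:3,3]
    p=p*[1,-1,-1]
    return cv2.projectPoints(p.reshape(-1,1,3),np.zeros(3),np.zeros(3),k,d)[0].reshape(-1,2)
def tri(c1,u1,c2,u2):
    o1,d1=ray(c1,[u1]);o2,d2=ray(c2,[u2]);d1=d1[0];d2=d2[0]
    t=np.linalg.lstsq(np.c_[d1,-d2],o2-o1,rcond=None)[0]
    a=o1+t[0]*d1;b=o2+t[1]*d2
    return (a+b)/2,np.linalg.norm(a-b)
E
python3 - <<'E'
from h import *
for n in ['top','scene','wrist']:
    c=cap(n,n+'0.png'); pickle.dump(c,open(n+'0.pkl','wb'))
    print(n,c['vertical_fov'],c['k1'],np.round(c['extrinsics'],3).tolist())
a=[cv2.imread(f'pics/{n}0.png') for n in ['top','scene']]
s=manip.read_state();print(s['position'],s['ee_rot'],s['width'],s['contact_force'])
for n,i in zip(['top','scene'],a): cv2.imwrite(f'pics/{n}0b.png',cv2.resize(i,(784,588)))
E
```

```text
top 43.48423295393222 0.05773222291367806 [[0.02, 0.996, -0.092, 0.427], [-1.0, 0.02, 0.001, -0.045], [0.003, 0.092, 0.996, 1.376], [0.0, 0.0, 0.0, 1.0]]
scene 44.36908062133107 0.007395425378926093 [[0.142, -0.784, 0.605, 1.256], [0.99, 0.124, -0.071, -0.12], [-0.019, 0.609, 0.793, 0.999], [0.0, 0.0, 0.0, 1.0]]
wrist 68.9040397368602 0.021600881533421136 [[0.393, -0.876, -0.281, 0.135], [0.92, 0.373, 0.121, 0.515], [-0.001, -0.306, 0.952, 0.373], [0.0, 0.0, 0.0, 1.0]]
[0.20618808 0.48261846 0.25295399] [[-9.19587308e-01  3.92885525e-01 -3.83117529e-04]
 [ 3.92885700e-01  9.19587083e-01 -6.50318332e-04]
 [ 9.68092716e-05 -7.48545883e-04 -9.99999715e-01]] 0.0854472155571664 [-0.26934552  0.35409535 -0.64807851]
```

View pics/top0b.png

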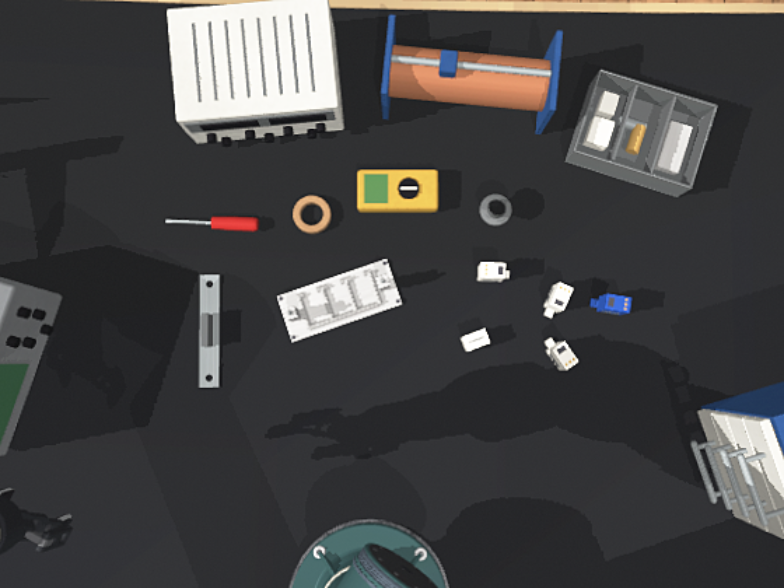

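View pics/scene0b.png

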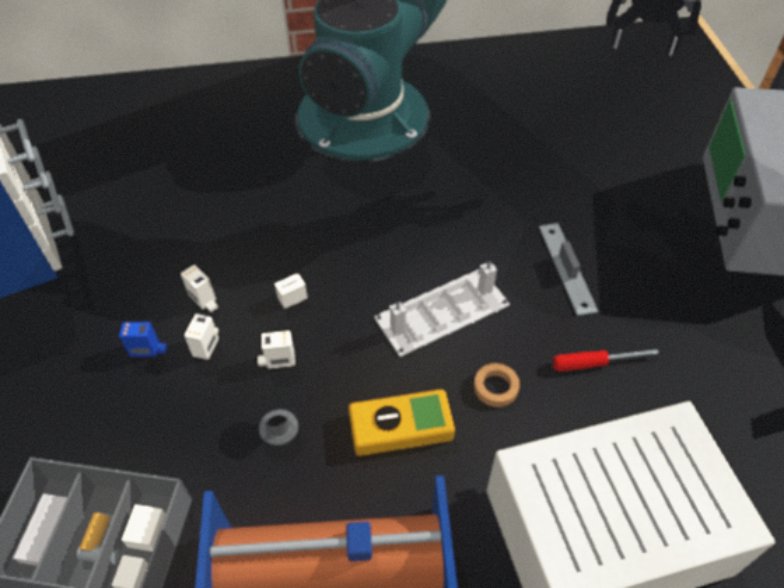

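The top view (784-px scale) shows the candidates. White relays are at (492,271), (558,298) and (561,353). Lookalikes are the blue one (612,303), the tabless blank (475,339), and white boxes in the bin (600,120). The tray is at (340,300) and the cover at (209,331). Next is one close crop.

```bash
python3 - <<'E'
import cv2,numpy as np
t=cv2.imread('pics/top0.png')
a=cv2.resize(t[180:275,320:460],None,fx=4,fy=4,interpolation=cv2.INTER_CUBIC)[:, :560]
b=cv2.resize(t[180:250,190:295],None,fx=4,fy=4,interpolation=cv2.INTER_CUBIC)
o=np.zeros((600,800,3),np.uint8); o[:380,:400]=a[:,:400]; 
s=cv2.imread('pics/scene0.png'); c=cv2.resize(s[185:255,260:370],None,fx=3.6,fy=3.6,interpolation=cv2.INTER_CUBIC)
d=cv2.resize(s[185:262,125:225],None,fx=3.6,fy=3.6,interpolation=cv2.INTER_CUBIC)
o[:280,400:800]=b[:,:400]; o[285:285+c.shape[0],400:400+c.shape[1]]=c[:,:400]
h=min(d.shape[0],220);o[380:380+h,:d.shape[1]]=d[:h]
cv2.imwrite('pics/crop.png',o)
E
```

```text
(no output)
```

View pics/crop.png

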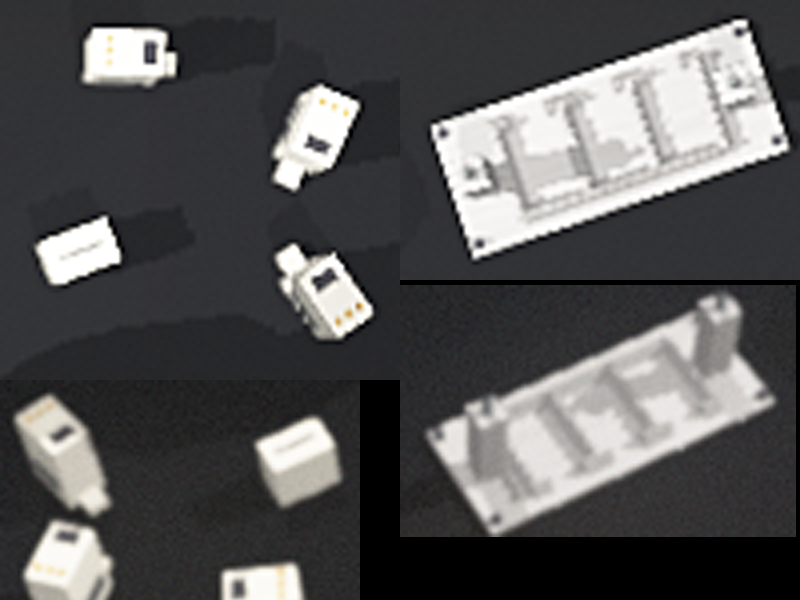

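The crop confirms three white relays with tab, dark window and dots. In full top pixels, the dots→window pairs are:
- A: (347.5,192.5)→(357.8,193)
- B: (404,206)→(399,216)
- C: (407,258.5)→(401,250)

The notches in the tray are on its upper side, i.e. toward world +x. I'll work out rough poses first and then refine them with the wrist camera.

```bash
python3 - <<'E'
from h import *
t=pickle.load(open('top0.pkl','rb'));s=pickle.load(open('scene0.pkl','rb'))
for n,d,w in [('A',(347.5,192.5),(357.8,193)),('B',(404.2,206.2),(399,216.2)),('C',(407,258.5),(401.2,250))]:
    P=onz(t,[d,w],.06);v=P[1]-P[0];print(n,P.round(3).tolist(),np.degrees(np.arctan2(v[1],v[0])).round(1))
# tray base corners in top
q=[(190+33/4,180+127/4),(190+345/4,180+18/4),(190+388/4,180+150/4),(190+73/4,180+258/4)]
P=onz(t,q,.006);print(P.round(3).tolist(),P.mean(0).round(3))
print('blank',onz(t,[(320+78/4,180+250/4)],.04).round(3))
print('blue',onz(t,[(612/1.4,303/1.4)],.06).round(3))
print('holes',onz(t,[(209.5/1.4,284/1.4),(208.5/1.4,378/1.4)],.004).round(3))
# heights: relay A, B window in scene (crop /3.6 + (125,185)), studs
for nm,u,v in [('Bwin',(399,216.2),(125+67/3.6,185+(536-380)/3.6)),('Cwin',(401.2,250),(125+63/3.6,185+(433-380)/3.6)),
 ('stud L(top)',(190+73/4,180+172/4),(260+(717-400)/3.6,185+(300-285)/3.6)),('stud R',(190+337/4,180+77/4),(260+(487-400)/3.6,185+(404-285)/3.6))]:
    print(nm,tri(t,u,s,v))
E
```

```text
A [[0.599, -0.2, 0.06], [0.598, -0.226, 0.06]] -91.7
B [[0.567, -0.342, 0.06], [0.541, -0.329, 0.06]] 153.0
C [[0.436, -0.349, 0.06], [0.457, -0.334, 0.06]] 34.6
[[0.547, 0.183, 0.006], [0.623, -0.019, 0.006], [0.537, -0.049, 0.006], [0.462, 0.154, 0.006]] [0.542 0.067 0.006]
blank [[ 0.473 -0.183  0.04 ]]
blue [[ 0.543 -0.424  0.06 ]]
holes [[0.568 0.31  0.004]
 [0.394 0.304 0.004]]
Bwin (array([ 0.54162296, -0.33022091,  0.05631418]), np.float64(0.0008550028981388431))
Cwin (array([ 0.45714416, -0.33460335,  0.05649623]), np.float64(0.0010398398670813781))
stud L(top) (array([0.51383257, 0.14609477, 0.07184461]), np.float64(0.00030689428997679664))
stud R (array([ 0.57608345, -0.0153964 ,  0.07506137]), np.float64(0.0017519123292936561))
```

```bash
python3 -m creep '{"claw":[-1,-1,-1,-1,-1,-1,-1,-1,-1,-1],"travel":[[3.3,-4.2,0],[3.3,-4.2,0],[3.3,-4.2,0],[3.3,-4.2,0],[3.3,-4.2,0],[3.3,-4.2,0],[3.3,-4.2,0],[3.3,-4.2,0],[3.3,-4.2,0],[3.3,-4.2,0]],"twist":[2,2,2,2,2,2,2,2,2,2]}'; python3 - <<'E'
from h import *
s=manip.read_state();print(s['time_s'],s['position'],s['ee_rot'][:2])
c=cap('wrist','w1.png');pickle.dump(c,open('w1.pkl','wb'));print(np.round(c['extrinsics'],3)[:3,3])
E
```

```text
time_s: 1.4
position: [0.5371, 0.0611, 0.2532]
ee_rot: [[-0.999, 0.054, -0.0], [0.054, 0.999, 0.0], [0.0, 0.0, -1.0]]
contact_force: [1.0, 0.7, -0.1]
width: 0.0855
1.4 [0.53709193 0.06114608 0.25318847] [[-9.98554974e-01  5.37396334e-02 -1.21560705e-04]
 [ 5.37396276e-02  9.98554981e-01  5.06013229e-05]]
[0.46  0.067 0.374]
```

View pics/w1.png

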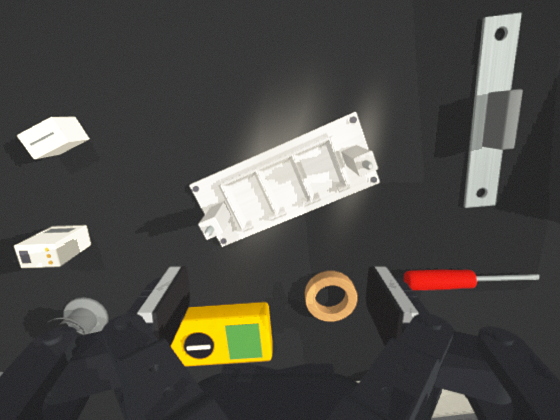

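The wrist view over the tray shows the screws at (195,188), (352,120), (223,241), (373,181) and the stud tips at (209,230), (368,164). The cover holes are at (501,33), (481,192) and the cover bar is around (495,120).

```bash
cat >> h.py <<'E'
def dark(c,uv,r=5):
    g=cv2.cvtColor(c['color'],cv2.COLOR_RGB2GRAY).astype(float);u,v=map(int,np.round(uv))
    p=g[v-r:v+r+1,u-r:u+r+1];w=np.clip(np.percentile(p,75)*.75-p,0,None)
    m=(w>0).astype(np.uint8);n,l=cv2.connectedComponents(m)
    yy,xx=np.mgrid[-r:r+1,-r:r+1];best=min(range(1,n),key=lambda i:np.hypot(xx[l==i].mean(),yy[l==i].mean()) - .05*min((l==i).sum(),20))
    w=w*(l==best)
    return (u+(w*xx).sum()/w.sum(),v+(w*yy).sum()/w.sum())
E
python3 - <<'E'
from h import *
t=pickle.load(open('top0.pkl','rb'));w=pickle.load(open('w1.pkl','rb'))
T=[(190+(x-400)/4,180+y/4) for x,y in [(776,140),(478,243),(738,32),(443,132)]]
W=[(195,188),(352,120),(223,241),(373,181)]
T=[dark(t,p,3) for p in T];W=[dark(w,p,4) for p in W]
print(np.round(T,1).tolist(),np.round(W,1).tolist())
for a,b in zip(T,W): p,e=tri(t,a,w,b);print(p.round(4),round(e,4))
for c,q in ((t,T),(w,W)):
    P=onz(c,q,.006)[:,:2];v=(P[1]+P[3]-P[0]-P[2]);print('screws',P.mean(0).round(4),np.degrees(np.arctan2(v[1],v[0]))-90, np.linalg.norm(P[1]-P[0]),np.linalg.norm(P[2]-P[0]))
a=[dark(w,p,7) for p in ((501,33),(481,192))];b=[dark(t,p,3) for p in ((209.5/1.4,284/1.4),(208.5/1.4,378/1.4))]
print(a,b)
for x in (onz(w,a,.004),onz(t,b,.004)):
    # a[0] is far in image = low world x
    v=x[0]-x[1];print('cover',x.round(4).tolist(),x.mean(0).round(4),np.linalg.norm(v),np.degrees(np.arctan2(v[1],v[0]))%180)
for i,j in ((0,1),(1,0)): print('tri',tri(w,a[i],t,b[j]))
sw=[(209,230),(368,164)];st=[(190+337/4,180+77/4-0),(190+73/4,180+172/4)];st[0]=(190+(737-400)/4,180+77/4);st[1]=(190+(473-400)/4,180+172/4)
for x,y in zip(sw,st): print('stud',tri(w,x,t,y))
E
```

```text
[[286.0, 214.9], [209.9, 242.9], [275.8, 186.7], [200.3, 212.8]] [[194.3, 189.0], [352.7, 119.5], [221.9, 241.7], [373.3, 179.3]]
[ 0.5466 -0.0455 -0.0095] 0.004
[0.4685 0.1432 0.0485] 0.006
[ 0.6191 -0.0168 -0.0017] 0.003
[0.5431 0.1763 0.0143] 0.0018
screws [0.5429 0.0655] 20.919036647567623 0.21038298896403604 0.0788907667810168
screws [0.5448 0.0695] 20.468229488417236 0.20595272417096216 0.07663683410291552
[(np.float64(500.0583088965902), np.float64(33.39008312531808)), (np.float64(480.9048084759576), np.float64(192.28182559087205))] [(np.float64(149.26658802713064), np.float64(202.53892657033325)), (np.float64(148.84290357529795), np.float64(269.51137594799565))]
cover [[0.3954, 0.3053, 0.004], [0.5685, 0.3124, 0.004]] [0.482  0.3089 0.004 ] 0.17324425515501274 2.339012278506374
cover [[0.5688, 0.3109, 0.004], [0.3953, 0.3042, 0.004]] [0.4821 0.3075 0.004 ] 0.17357872103592123 2.231006369015038
tri (array([0.39562893, 0.30362556, 0.00651325]), np.float64(0.0005213927061926648))
tri (array([0.56810045, 0.31038881, 0.00677853]), np.float64(0.000861203129609431))
stud (array([ 0.57841899, -0.01527043,  0.06005372]), np.float64(0.0019382889170867443))
stud (array([0.50976135, 0.14278658, 0.10394154]), np.float64(0.00491694684795008))
```

```bash
python3 -m creep '{"claw":[-1,-1,-1],"travel":[[0,2,-5],[0,2,-5],[0,0,0]],"twist":[0,0,0]}'; python3 - <<'E'
from h import *
c=cap('wrist','w2.png');pickle.dump(c,open('w2.pkl','wb'))
E
python3 -m creep '{"claw":[-1,-1,-1],"travel":[[0,-4,0],[0,-4,0],[0,0,0]],"twist":[0,0,0]}'; python3 - <<'E'
from h import *
c=cap('wrist','w3.png');pickle.dump(c,open('w3.pkl','wb'))
a=cv2.imread('pics/w2.png')
b=cv2.imread('pics/w3.png')
cv2.imwrite('pics/w23.png',np.vstack([cv2.resize(x[60:270,:],(800,300),interpolation=cv2.INTER_CUBIC) for x in (a,b)]))
E
```

```text
time_s: 1.82
position: [0.5342, 0.1034, 0.1505]
ee_rot: [[-0.999, 0.053, -0.006], [0.053, 0.999, -0.0], [0.006, -0.001, -1.0]]
contact_force: [-0.2, 0.1, 0.5]
width: 0.0856
time_s: 2.25
position: [0.5374, 0.0201, 0.1555]
ee_rot: [[-0.998, 0.058, 0.003], [0.058, 0.998, -0.001], [-0.003, -0.001, -1.0]]
contact_force: [-0.4, 0.7, -0.2]
width: 0.0855
```

View pics/w23.png

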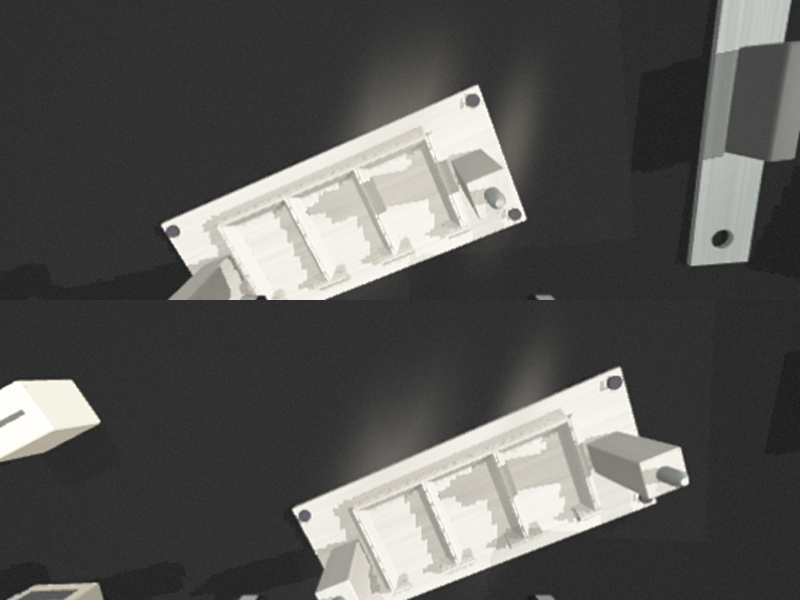

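```bash
python3 - <<'E'
from h import *
w1,w2,w3,t=[pickle.load(open(f'{n}.pkl','rb')) for n in ('w1','w2','w3','top0')]
f=lambda x,y:(x*.7,y*.7+60)
S2=[dark(w2,f(*p),6) for p in ((173,231),(472,100),(515,214))]
S3=[dark(w3,f(*p),6) for p in ((305,216),(614,82))]
print(np.round(S2,1).tolist(),np.round(S3,1).tolist())
for a,b in zip(S2,S3): print('screw tri',tri(w2,a,w3,b))
P=onz(w2,S2,.007);print(P.round(4).tolist(),(P[0]+P[2])/2, np.linalg.norm(P[1]-P[0]),np.linalg.norm(P[2]-P[1]),np.degrees(np.arctan2(*(P[1]-P[0])[1::-1]))-90)
Q=onz(w3,S3,.007);print(Q.round(4).tolist(),np.degrees(np.arctan2(*(Q[1]-Q[0])[1::-1]))-90)
st=tri(w2,f(496,198),w3,f(681,178));print('studL',st)
print('w1 studs@.08',onz(w1,[(209,230),(368,164)],.08))
for c,n in((w2,'a'),(w3,'b')):pass
h2=dark(w2,f(722,239),8);print('cover hole',h2,onz(w2,[h2],.004), tri(w1,dark(w1,(481,192),7),w2,h2))
i=cv2.imread('pics/w1.png')[90:260,180:390]
j=cv2.imread('pics/w3.png')[200:420,0:560]
k=cv2.imread('pics/w2.png')[150:280,260:420]
E
```

```text
[[119.1, 223.0], [330.4, 129.9], [359.9, 209.5]] [[211.9, 211.5], [429.8, 117.1]]
screw tri (array([ 0.54397123, -0.03859346,  0.01004922]), np.float64(0.0005517997780609864))
screw tri (array([0.47262125, 0.15258467, 0.00756502]), np.float64(0.0002503388816291492))
[[0.5453, -0.0404, 0.007], [0.4728, 0.1527, 0.007], [0.544, 0.1792, 0.007]] [0.54461735 0.06942593 0.007     ] 0.2061993182156776 0.07596406162569835 20.583356741281236
[[0.5446, -0.0393, 0.007], [0.4725, 0.1528, 0.007]] 20.57081342010615
studL (array([0.51204883, 0.15115642, 0.08227063]), np.float64(0.000857289731675441))
w1 studs@.08 [[ 0.57156755 -0.00942879  0.08      ]
 [ 0.51212943  0.15119456  0.08      ]]
cover hole (np.float64(504.3941071988298), np.float64(226.42848187232264)) [[0.56825075 0.31239935 0.004     ]] (array([0.56900681, 0.31364858, 0.00225525]), np.float64(0.00014947004236377586))
```

```bash
python3 -m creep '{"claw":[-1,-1,-1,-1,-1,-1],"travel":[[0.5,-4,4],[0.5,-5.5,2],[0.5,-5.5,1],[0.5,-5.5,0],[0,-4,0],[0,0,0]],"twist":[0,0,0,0,0,0]}'; python3 - <<'E'
from h import *
c=cap('wrist','w4.png');pickle.dump(c,open('w4.pkl','wb'))
E
python3 -m creep '{"claw":[-1,-1,-1],"travel":[[1,-5,0],[1,-4,0],[0,0,0]],"twist":[0,0,0]}'; python3 - <<'E'
from h import *
c=cap('wrist','w5.png');pickle.dump(c,open('w5.pkl','wb'))
a=cv2.imread('pics/w4.png')
b=cv2.imread('pics/w5.png')
cv2.imwrite('pics/w45.png',np.hstack([cv2.resize(x,(400,300),interpolation=cv2.INTER_AREA) for x in (a,b)]))
E
```

```text
time_s: 3.05
position: [0.5566, -0.2243, 0.2242]
ee_rot: [[-0.998, 0.057, 0.001], [0.057, 0.998, -0.001], [-0.001, -0.001, -1.0]]
contact_force: [-0.6, 1.2, 0.3]
width: 0.0852
time_s: 3.48
position: [0.577, -0.313, 0.2234]
ee_rot: [[-0.998, 0.055, 0.0], [0.055, 0.998, -0.0], [-0.0, -0.0, -1.0]]
contact_force: [-0.7, 0.7, -0.2]
width: 0.0855
```

View pics/w45.png

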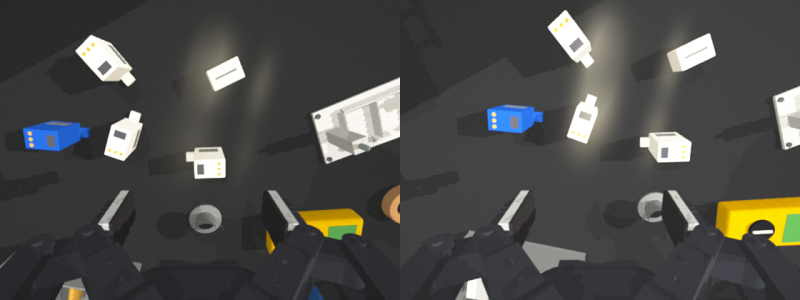

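```bash
python3 - <<'E'
from h import *
a=cv2.imread('pics/w4.png');b=cv2.imread('pics/w5.png')
o=[]
for im,cs in ((a,((292,226),(172,188),(147,84))),(b,((935-560-0,206),(255,164),(240,56)))):
    r=[]
    for (u,v) in cs:
        u0,v0=max(u-44,0),max(v-44,0)
        p=im[v0:v0+88,u0:u0+88];p=(255*(p/255.)**1.8).astype(np.uint8)
        print(u0,v0);r.append(cv2.resize(p,(264,264),interpolation=cv2.INTER_CUBIC))
    o.append(np.hstack(r))
cv2.imwrite('pics/c45.png',np.vstack(o))
E
```

```text
248 182
128 144
103 40
331 162
211 120
196 12
```

View pics/c45.png

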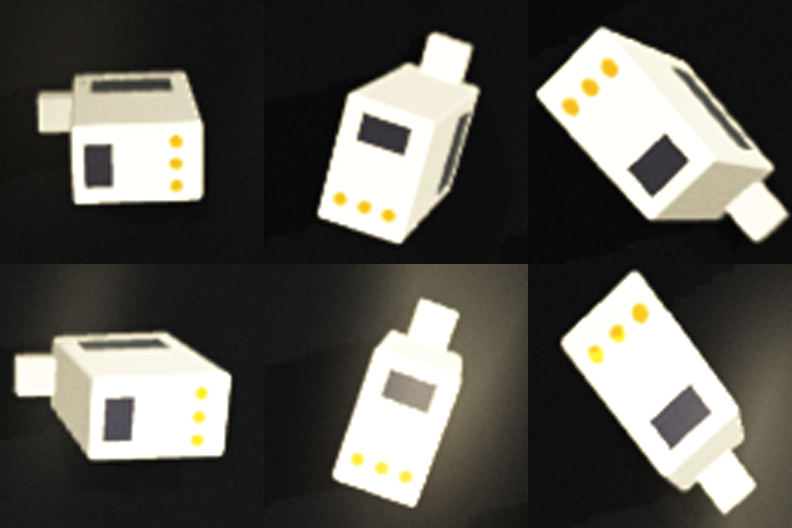

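```bash
python3 - <<'E'
from h import *
w4,w5=[pickle.load(open(n+'.pkl','rb')) for n in ('w4','w5')]
def g(o,x0,y0): return lambda p:(o[0]+(p[0]-x0+.5)/3-.5,o[1]+(p[1]-y0+.5)/3-.5)
D={'A':[(w4,g((248,182),0,0),[(75,123),(74,204),(202,121),(203,198)],(98,166),(176,163)),
        (w5,g((331,162),0,264),[(92,376),(90,459),(231,374),(224,456)],(119,419),(200,416))],
 'B':[(w4,g((128,144),264,0),[(349,95),(432,122),(318,216),(402,242)],(384,134),(364,208)),
      (w5,g((211,120),264,264),None,(409,392),(382,468))],
 'C':[(w4,g((103,40),528,0),[(650,219),(714,163),(537,94),(602,28)],(658,165),(590,87)),
      (w5,g((196,12),528,264),[(670,482),(741,407),(562,343),(636,270)],(681,417),(617,333))]}
ang=lambda v:np.degrees(np.arctan2(v[1],v[0])).round(1)
for n,L in D.items():
    (a,fa,_,wa,da),(b,fb,_,wb,db)=L
    W,e=tri(a,fa(wa),b,fb(wb));Q,e2=tri(a,fa(da),b,fb(db));print(n,'win',W.round(4),'dots',Q.round(4),e.round(4),e2.round(4),'mid',((W+Q)/2).round(4),ang(W-Q))
    for c,f,k,w,d in L:
        m=onz(c,[f(w),f(d)],.06);s='win/dots mid %s sep %.4f ang %.1f'%(m.mean(0)[:2].round(4),np.linalg.norm(m[0]-m[1]),ang(m[0]-m[1]))
        if k:
            P=onz(c,[f(p) for p in k],.06);s+=' corners %s len %.4f wid %.4f ang %.1f'%(P.mean(0)[:2].round(4),np.linalg.norm(P[:2].mean(0)-P[2:].mean(0)),np.linalg.norm(P[0]-P[1]),ang(P[:2].mean(0)-P[2:].mean(0)))
        print('  ',s)
E
```

```text
A win [ 0.5986 -0.2222  0.0613] dots [ 0.5991 -0.1962  0.0611] 0.0001 0.0001 mid [ 0.5988 -0.2092  0.0612] -91.0
   win/dots mid [ 0.5994 -0.2091] sep 0.0261 ang -90.8 corners [ 0.5986 -0.2086] len 0.0428 wid 0.0293 ang -91.2
   win/dots mid [ 0.5992 -0.2088] sep 0.0261 ang -90.9 corners [ 0.599  -0.2089] len 0.0440 wid 0.0285 ang -92.0
B win [ 0.5432 -0.3266  0.0601] dots [ 0.5667 -0.3368  0.0613] 0.0003 0.0003 mid [ 0.555  -0.3317  0.0607] 156.7
   win/dots mid [ 0.5552 -0.332 ] sep 0.0264 ang 156.3 corners [ 0.5547 -0.3315] len 0.0428 wid 0.0265 ang 157.2
   win/dots mid [ 0.5551 -0.3318] sep 0.0257 ang 156.3
C win [ 0.4596 -0.3306  0.0613] dots [ 0.438  -0.3463  0.0597] 0.0001 0.0003 mid [ 0.4488 -0.3385  0.0605] 36.1
   win/dots mid [ 0.4488 -0.3387] sep 0.0259 ang 35.3 corners [ 0.4492 -0.3381] len 0.0431 wid 0.0257 ang 35.1
   win/dots mid [ 0.4487 -0.3385] sep 0.0265 ang 36.0 corners [ 0.4492 -0.3376] len 0.0439 wid 0.0282 ang 36.4
```

Heights check out at about 60 mm and the sizes match 44×28. Taking B first, at centre (.555,−.332) with heading 156.4°.

```bash
python3 -m creep '{"claw":[-1,-1,-1,-1,-1,-1,-1,-1,-1,-1],"travel":[[-0.4,-0.4,-1.5],[-0.4,-0.4,-1.5],[-0.4,-0.4,-1.5],[-0.4,-0.4,-1.5],[-0.4,-0.3,-1.5],[-0.12,-0.03,-1.5],[0,0,-1.5],[0,0,-2.6],[0,0,-2.6],[0,0,-2.6]],"twist":[10,10,10,10,10,10,9.5,0,0,0]}'; python3 -m creep '{"claw":[-1,1,1,1,1,1,1],"travel":[[0,0,0],[0,0,0],[0,0,0],[0,0,0],[0,0,0],[0,0,0],[0,0,0]],"twist":[0,0,0,0,0,0,0]}'
```

```text
time_s: 4.78
position: [0.5556, -0.3295, 0.0405]
ee_rot: [[-0.399, -0.917, 0.001], [-0.917, 0.399, -0.0], [-0.0, -0.001, -1.0]]
contact_force: [0.5, 0.1, -0.3]
width: 0.0851
time_s: 5.65
position: [0.5556, -0.3317, 0.0416]
ee_rot: [[-0.401, -0.916, 0.002], [-0.916, 0.401, -0.001], [0.0, -0.002, -1.0]]
contact_force: [-0.6, 2.3, 9.2]
width: 0.0433
```

```bash
python3 -m creep '{"claw":[1,1,1,1,1,1,1,1,1,1],"travel":[[0,0,4],[0,1,6],[-0.25,3.8,0],[-0.25,3.8,0],[-0.25,3.8,0],[-0.25,3.8,0],[-0.25,3.8,0],[-0.25,3.8,0],[-0.25,3.8,0],[-0.25,3.8,0]],"twist":[0,-6,-10.4,-10.4,-10.4,-10.4,-10.4,-10.4,-10.4,-10.4]}'; python3 -m creep '{"claw":[1,1,1,1,1,1,1],"travel":[[-0.25,3.8,0],[-0.25,3.8,0],[-0.27,3,0],[0,1.9,0],[0,0.55,0],[0,0,0],[0,0,0]],"twist":[-10.4,-10.4,-10.4,-10.4,-5,0,0]}'; python3 - <<'E'
from h import *
s=manip.read_state();print(s['position'],np.degrees(np.arctan2(s['ee_rot'][1][1],s['ee_rot'][0][1])))
c=cap('wrist','w6.png');pickle.dump(c,open('w6.pkl','wb'))
E
```

```text
time_s: 6.9
position: [0.535, -0.0164, 0.1409]
ee_rot: [[-0.919, 0.394, 0.001], [0.394, 0.919, -0.0], [-0.001, 0.0, -1.0]]
contact_force: [0.5, -1.1, -1.2]
width: 0.0434
time_s: 7.78
position: [0.5275, 0.1127, 0.1405]
ee_rot: [[-0.353, 0.936, 0.0], [0.936, 0.353, -0.0], [-0.0, 0.0, -1.0]]
contact_force: [-0.0, -0.4, 0.1]
width: 0.0435
[0.52746213 0.11270604 0.14054248] 20.66792576704104
```

View pics/w6.png

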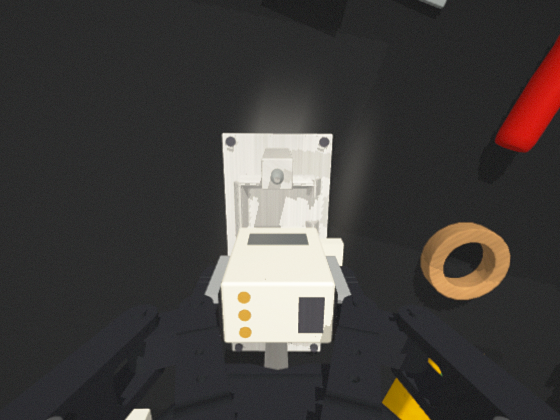

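The relay is held upright with its tab toward the notch side, and the tray is square in view. Screws are at (230,142), (324,142), (239,347), (314,347) and the stud tip at (277,177).

```bash
python3 - <<'E'
from h import *
c=pickle.load(open('w6.pkl','rb'))
S=[dark(c,p,6) for p in ((230,142),(324,142))]+[(239,347),(314,347)]
P=onz(c,S,.007)[:,:2];print(P.round(4).tolist(),P.mean(0).round(4),((P[0]+P[1])/2).round(4))
v=P[1]-P[0];y=P[0]+P[1]-P[2]-P[3];print(np.degrees(np.arctan2(v[1],v[0])),np.degrees(np.arctan2(y[1],y[0]))-90)
d=np.array([-.3514,.9362]);print('ctr from +y screws',(P[0]+P[1])/2-.103*d)
s=onz(c,[(277,177)],.083)[0,:2];print('stud',s,'ctr',s-.087*d)
E
```

```text
[[0.4728, 0.1528], [0.5441, 0.1792], [0.5445, -0.0387], [0.6156, -0.0119]] [0.5443 0.0704] [0.5085 0.166 ]
20.34235273056942 20.520517695843026
ctr from +y screws [0.54468166 0.06956794]
stud [0.51335408 0.15327555] ctr [0.54392588 0.07182615]
```

```bash
python3 -m creep '{"claw":[1,1,1,1,1,1],"travel":[[0.08,0.03,-3],[0,0,-3],[0,0,-1.7],[0,0,-1],[0,0,-0.6],[0,0,0]],"twist":[0,0,0,0,0,0]}'
```

```text
time_s: 8.57
position: [0.5286, 0.1132, 0.0478]
ee_rot: [[-0.351, 0.936, 0.001], [0.936, 0.351, -0.0], [-0.0, 0.001, -1.0]]
contact_force: [0.7, -0.7, -0.6]
width: 0.0433
```

```bash
python3 -m creep '{"claw":[0,-1,-1,-1,-1,-1,-1,-1,-1,-1],"travel":[[0,0,0],[0,0,0],[0,0,4],[0,0,5],[-0.7,-4.5,0],[-0.9,-5.3,0],[-0.9,-5.3,0],[-0.9,-5.3,0],[-0.9,-5.3,0],[-0.9,-5.3,0]],"twist":[0,0,0,0,2.5,2.5,2.5,2.5,2.5,2.6]}'; python3 -m creep '{"claw":[-1,-1,-1,-1,-1,-1],"travel":[[-0.9,-5.3,0],[-0.9,-5.3,0],[-0.91,-3.54,0],[0,0,-3],[0,0,0],[0,0,0]],"twist":[0,0,0,0,0,0]}';  python3 - <<'E'
from h import *
for n in ('wrist','top'):
    c=cap(n,n+'7.png');pickle.dump(c,open(n+'7.pkl','wb'))
a=cv2.imread('pics/wrist7.png');b=cv2.imread('pics/top7.png')[175:255,190:300]
cv2.imwrite('pics/v7.png',np.hstack([a[:300,80:480],cv2.resize(b,(400,300),interpolation=cv2.INTER_CUBIC)]))
E
```

```text
time_s: 9.82
position: [0.4758, -0.1985, 0.1376]
ee_rot: [[-0.584, 0.812, 0.001], [0.812, 0.584, -0.0], [-0.001, 0.0, -1.0]]
contact_force: [0.5, 0.4, 0.1]
width: 0.0855
time_s: 10.58
position: [0.4494, -0.3379, 0.1081]
ee_rot: [[-0.584, 0.812, 0.0], [0.812, 0.584, -0.0], [-0.0, 0.0, -1.0]]
contact_force: [-0.7, 0.5, 0.5]
width: 0.0852
```

View pics/v7.png

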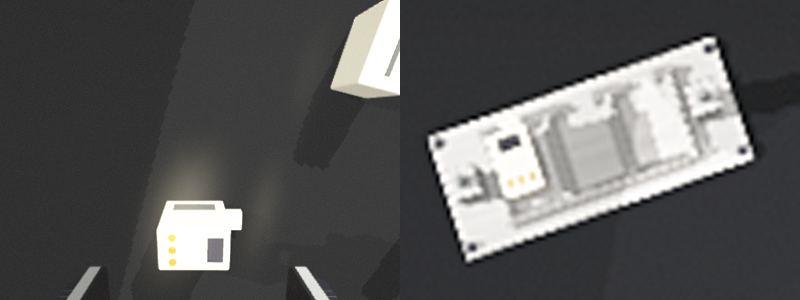

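B stands in its pocket with the window end at the notch side. C is centred between the fingers, so I'm descending and gripping.

```bash
python3 -m creep '{"claw":[-1,-1,-1,-1,1,1,1,1,1,1],"travel":[[0,0,-2.5],[0,0,-2.5],[0,0,-1.7],[0,0,0],[0,0,0],[0,0,0],[0,0,0],[0,0,0],[0,0,0],[0,0,0]],"twist":[0,0,0,0,0,0,0,0,0,0]}'
```

```text
time_s: 11.92
position: [0.4495, -0.3385, 0.0412]
ee_rot: [[-0.583, 0.812, 0.001], [0.812, 0.583, -0.001], [-0.002, 0.0, -1.0]]
contact_force: [-0.3, 1.1, 7.2]
width: 0.0434
```

```bash
python3 -m creep '{"claw":[1,1,1,1,1,1,1,1,1,1],"travel":[[0,0,4],[0,0,6],[0.6,2.5,0],[1.1,4.7,0],[1.1,4.7,0],[1.1,4.7,0],[1.1,4.7,0],[1.1,4.7,0],[1.1,4.7,0],[1.1,4.7,0]],"twist":[0,0,0,-2.2,-2.2,-2.2,-2.2,-2.2,-2.2,-2]}'; python3 -m creep '{"claw":[1,1,1,1,1,1,1,1,1,1],"travel":[[0.8,3.5,0],[0.44,1.93,0],[0,0,0],[0,0,-3],[0,0,-3],[0,0,-1.7],[0,0,-1],[0,0,-0.6],[0,0,-0.1],[0,0,0]],"twist":[0,0,0,0,0,0,0,0,0,0]}'
```

```text
time_s: 13.18
position: [0.5324, 0.0175, 0.1408]
ee_rot: [[-0.348, 0.937, 0.001], [0.937, 0.348, -0.0], [-0.0, 0.001, -1.0]]
contact_force: [0.6, -0.8, -0.9]
width: 0.0431
time_s: 14.42
position: [0.5446, 0.0696, 0.0473]
ee_rot: [[-0.349, 0.937, 0.001], [0.937, 0.349, -0.001], [-0.001, 0.0, -1.0]]
contact_force: [-5.0, -1.3, 9.3]
width: 0.0436
```

```bash
python3 -m creep '{"claw":[0,-1,-1,-1,-1,-1,-1,-1,-1,-1],"travel":[[0,0,0],[0,0,0],[0,0,4],[0,0,5],[0.78,-4,0],[0.78,-4,0],[0.78,-4,0],[0.78,-4,0],[0.78,-4,0],[0.78,-4,0]],"twist":[0,0,0,0,9.8,9.8,9.8,9.8,9.8,9.8]}'; python3 -m creep '{"claw":[-1,-1,-1,-1,-1],"travel":[[0.79,-3.88,0],[0,0,-2],[0,0,-2],[0,0,0],[0,0,0]],"twist":[9.5,0,0,0,0]}';  python3 - <<'E'
from h import *
for n in ('wrist','top'):
    c=cap(n,n+'8.png');pickle.dump(c,open(n+'8.pkl','wb'))
a=cv2.imread('pics/wrist8.png');b=cv2.imread('pics/top8.png')[175:255,190:300]
cv2.imwrite('pics/v8.png',np.hstack([a[60:360,80:480],cv2.resize(b,(400,300),interpolation=cv2.INTER_CUBIC)]))
E
```

```text
time_s: 15.68
position: [0.5916, -0.1714, 0.1366]
ee_rot: [[-0.984, 0.181, 0.001], [0.181, 0.984, -0.0], [-0.001, -0.0, -1.0]]
contact_force: [0.3, -0.2, -0.1]
width: 0.0854
time_s: 16.3
position: [0.5995, -0.2088, 0.0972]
ee_rot: [[-1.0, 0.021, 0.001], [0.021, 1.0, -0.0], [-0.001, -0.0, -1.0]]
contact_force: [0.1, -0.9, 1.3]
width: 0.0852
```

View pics/v8.png

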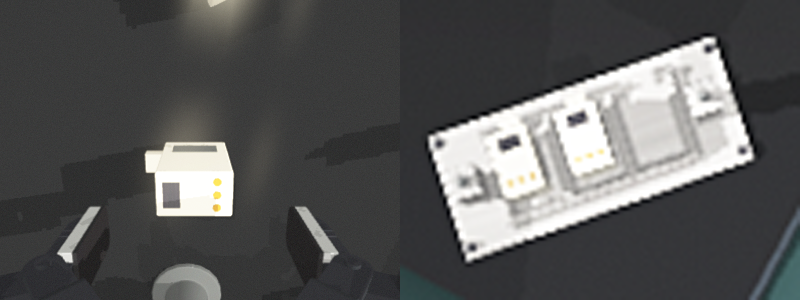

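B and C both stand aligned in their pockets, with windows on a line parallel to the tray. A is centred, so I'm gripping it.

```bash
python3 -m creep '{"claw":[-1,-1,-1,-1,1,1,1,1,1,1],"travel":[[0,0,-2.5],[0,0,-2],[0,0,-1.1],[0,0,0],[0,0,0],[0,0,0],[0,0,0],[0,0,0],[0,0,0],[0,0,0]],"twist":[0,0,0,0,0,0,0,0,0,0]}'
```

```text
time_s: 17.65
position: [0.5996, -0.2089, 0.0411]
ee_rot: [[-1.0, 0.022, 0.001], [0.022, 1.0, -0.001], [-0.001, -0.001, -1.0]]
contact_force: [-0.6, -0.1, 6.1]
width: 0.0432
```

```bash
python3 -m creep '{"claw":[1,1,1,1,1,1,1,1,1,1],"travel":[[0,0,4],[0,0,7],[-0.4,1.5,0],[-0.4,2.4,0],[-0.4,2.4,0],[-0.4,2.4,0],[-0.4,2.4,0],[-0.4,2.4,0],[-0.4,2.4,0],[-0.4,2.4,0]],"twist":[0,0,8.7,10.3,10.3,10.3,10.3,10.3,10.3,10.3]}'; python3 -m creep '{"claw":[1,1,1,1,1,1,1,1,1,1],"travel":[[-0.4,2.4,0],[-0.25,2.0,0],[0,0.87,0],[0,0,0],[0,0,-4],[0,0,-3],[0,0,-1.7],[0,0,-1],[0,0,-0.6],[0,0,-0.1]],"twist":[10.3,10.3,10.3,0,0,0,0,0,0,0]}'
```

```text
time_s: 18.9
position: [0.567, -0.0249, 0.1429]
ee_rot: [[-0.175, -0.985, 0.0], [-0.985, 0.175, -0.0], [0.0, -0.0, -1.0]]
contact_force: [-0.8, 0.6, -1.0]
width: 0.0434
time_s: 20.15
position: [0.5606, 0.026, 0.0424]
ee_rot: [[0.346, -0.938, 0.002], [-0.938, -0.346, -0.002], [0.003, -0.001, -1.0]]
contact_force: [-26.6, -4.4, 74.9]
width: 0.0434
```

The 7 cm lift row was truncated to 6.25 cm, so the descent pressed about 7 mm too low (75 N, under the 120 N limit). I'm backing up to relieve it, then releasing.

```bash
python3 -m creep '{"claw":[1,1],"travel":[[0,0,0.4],[0,0,0]],"twist":[0,0]}'; python3 -m creep '{"claw":[0.6,-1,-1,-1,-1,-1],"travel":[[0,0,0],[0,0,0],[0,0,0],[0,0,4],[0,0,6],[0,5,0]],"twist":[0,0,0,0,0,0]}'; python3 -m creep '{"claw":[-1,-1],"travel":[[-3,5,0],[0,0,0]],"twist":[0,0]}';python3 - <<'E'
from h import *
for n in ('wrist','top'):
    c=cap(n,n+'9.png');pickle.dump(c,open(n+'9.pkl','wb'))
a=cv2.imread('pics/wrist9.png');b=cv2.imread('pics/top9.png')[175:255,190:300]
a=cv2.resize(a,(560,420));cv2.imwrite('pics/v9.png',np.hstack([a[:300,60:460],cv2.resize(b,(400,300),interpolation=cv2.INTER_CUBIC)]))
E
```

```text
time_s: 20.4
position: [0.5612, 0.0268, 0.0434]
ee_rot: [[0.347, -0.938, 0.001], [-0.938, -0.347, -0.0], [0.001, -0.001, -1.0]]
contact_force: [0.5, 0.7, -0.5]
width: 0.0431
time_s: 21.15
position: [0.5632, 0.0757, 0.1468]
ee_rot: [[0.346, -0.938, 0.007], [-0.938, -0.346, -0.0], [0.003, -0.006, -1.0]]
contact_force: [1.1, 1.2, 0.1]
width: 0.085
time_s: 21.4
position: [0.5289, 0.1297, 0.1429]
ee_rot: [[0.353, -0.936, -0.001], [-0.936, -0.353, 0.0], [-0.001, 0.001, -1.0]]
contact_force: [-0.1, -0.8, -0.8]
width: 0.0854
```

View pics/v9.png

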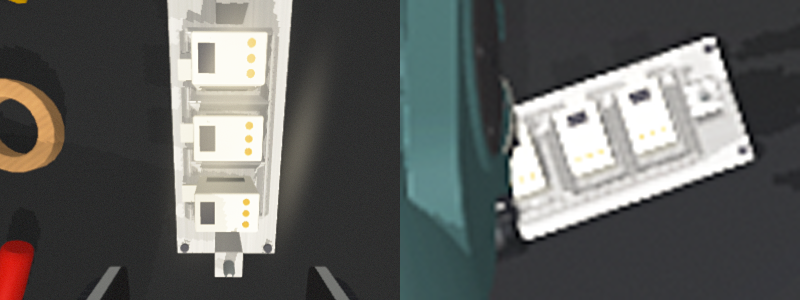

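All three stand in the row with their tabs (left) in the notches. I'll check the numbers next.

```bash
python3 - <<'E'
from h import *
w=pickle.load(open('wrist9.pkl','rb'));t=pickle.load(open('top9.pkl','rb'))
def win(c,u,r): return dark(c,u,r)
h=cv2.cvtColor(w['color'],cv2.COLOR_RGB2HSV)
C=np.array([.5443,.0700]);a=np.radians(20.5);R=np.array([[np.cos(a),-np.sin(a)],[np.sin(a),np.cos(a)]])
for n,ww,dd,tw in (('A',(266,56),(312,58),(190+(639-400)/3.636,175+97/3.75)),('C',(267,139),(308,139),(190+(577-400)/3.636,175+117/3.75)),('B',(268,213),(306,213),None)):
    q=dark(w,ww,14)
    m=(h[...,1]>90)&(h[...,0]<35)&(h[...,0]>8);m[:dd[1]-26]=0;m[dd[1]+27:]=0;m[:,:dd[0]-12]=0;m[:,dd[0]+13:]=0
    y,x=np.nonzero(m);d=(x.mean(),y.mean()) 
    P=onz(w,[q,d],.066)[:,:2];v=P[0]-P[1]
    print(n,np.round(q,1),np.round(d,1),m.sum(),'tray-frame mm',((P.mean(0)-C)@R*1e3).round(1),'sep',np.linalg.norm(v).round(4),'ang',np.degrees(np.arctan2(v[1],v[0])).round(1))
    if tw:
        tt=dark(t,tw,3);print(tt,tri(w,q,t,tt)[0].round(4))
E
```

```text
A [264.5  55.3] [310.9  57.6] 151 tray-frame mm [  2.1 -45.9] sep 0.0269 ang 18.1
(np.float64(255.39050760491114), np.float64(200.17005680776984)) [0.5749 0.0313 0.0609]
C [266.4 138.2] [308.4 138.4] 120 tray-frame mm [1.6 0.3] sep 0.0264 ang 20.4
(np.float64(238.2238122495707), np.float64(206.2053043312345)) [0.5581 0.0749 0.0613]
B [267.1 213. ] [305.4 213. ] 103 tray-frame mm [ 1.7 49.8] sep 0.026 ang 20.6
```

```bash
python3 -m creep '{"claw":[-1,-1],"travel":[[0,0,0],[0,0,0]],"twist":[0,0]}'; python3 - <<'E'
from h import *
pickle.dump(cap('wrist','w10.png'),open('w10.pkl','wb'))
E
python3 -m creep '{"claw":[-1,-1,-1,-1],"travel":[[-2,4,3],[-2,4,0],[0,0,0],[0,0,0]],"twist":[0,0,0,0]}'; cat > chk.py <<'E'
from h import *
C=np.array([.5443,.0700]);a=np.radians(20.5);R=np.array([[np.cos(a),-np.sin(a)],[np.sin(a),np.cos(a)]])
def feats(c,oy):
    ctr=C+R@[1.5e-3,oy]
    ps=[np.r_[ctr+R@[k,0],.066] for k in (.013,-.013)]
    u=proj(c,ps)
    h=cv2.cvtColor(c['color'],cv2.COLOR_RGB2HSV);g=c['color'].max(2)
    out=[]
    for i,m in enumerate([(g<150),(h[...,1]>90)&(h[...,0]<35)&(h[...,0]>8)]):
        z=np.zeros(g.shape,np.uint8)
        q=[np.r_[ctr+R@[s,t],.066] for s,t in (((.0195,-.011),(.0195,.011),(.005,.011),(.005,-.011)) if i==0 else ((-.008,-.0125),(-.008,.0125),(-.019,.0125),(-.019,-.0125)))]
        cv2.fillPoly(z,[np.round(proj(c,q)).astype(int)],1)
        y,x=np.nonzero(m&(z>0));out.append((x.mean(),y.mean(),len(x)))
    return out
def check(c1,c2):
  for n,oy in (('A',-.046),('C',0),('B',.046)):
    f1,f2=feats(c1,oy),feats(c2,oy)
    P=[tri(c1,p[:2],c2,q[:2]) for p,q in zip(f1,f2)]
    W,D=P[0][0],P[1][0];v=W-D
    print(n,[p[2] for p in f1+f2],'W z %.4f D z %.4f'%(W[2],D[2]),'mid',(((W+D)/2)[:2]-C)@R*1e3//.1/10,'ang %.1f sep %.4f'%(np.degrees(np.arctan2(v[1],v[0])),np.linalg.norm(v)),'err',[round(p[1]*1e3,1) for p in P])
E
python3 - <<'E'
from chk import *
c=cap('wrist','w11.png');pickle.dump(c,open('w11.pkl','wb'))
check(pickle.load(open('w10.pkl','rb')),c)
E
```

```text
time_s: 21.75
position: [0.5311, 0.1263, 0.1426]
ee_rot: [[0.348, -0.937, -0.0], [-0.937, -0.348, -0.0], [-0.0, 0.0, -1.0]]
contact_force: [0.3, -0.0, 0.3]
width: 0.0857
time_s: 22.3
position: [0.491, 0.2066, 0.1727]
ee_rot: [[0.35, -0.937, 0.0], [-0.937, -0.35, -0.0], [0.0, 0.0, -1.0]]
contact_force: [-0.7, -0.3, 0.1]
width: 0.0854
 ** On entry to DLASCL parameter number  4 had an illegal value
 ** On entry to DLASCL parameter number  4 had an illegal value
 ** On entry to DLASCL parameter number  4 had an illegal value
 ** On entry to DLASCL parameter number  4 had an illegal value
 ** On entry to DLASCL parameter number  5 had an illegal value
 ** On entry to DLASCL parameter number  4 had an illegal valuechk.py:13: RuntimeWarning: Mean of empty slice.
  y,x=np.nonzero(m&(z>0));out.append((x.mean(),y.mean(),len(x)))
  ret = ret.dtype.type(ret / rcount)
Traceback (most recent call last):
  File "chk.py", line 18, in check
    P=[tri(c1,p[:2],c2,q[:2]) for p,q in zip(f1,f2)]
       ~~~^^^^^^^^^^^^^^^^^^^
  File "h.py", line 22, in tri
    t=np.linalg.lstsq(np.c_[d1,-d2],o2-o1,rcond=None)[0]
      ~~~~~~~~~~~~~~~^^^^^^^^^^^^^^^^^^^^^^^^^^^^^^^^
numpy.linalg.LinAlgError: SVD did not converge in Linear Least Squares
```

```bash
python3 -m creep '{"claw":[-1,-1,-1,-1,-1],"travel":[[1.8,-4,0],[1.8,-4,0],[1.8,-4,-1],[0,0,0],[0,0,0]],"twist":[0,0,0,0,0]}'; 
python3 - <<'E'
from chk import *
c=cap('wrist','w12.png');pickle.dump(c,open('w12.pkl','wb'))
w=pickle.load(open('w10.pkl','rb'))
for n,oy in (('A',-.046),('C',0),('B',.046)):
    print(n,np.round(feats(w,oy),1).tolist(),np.round(feats(c,oy),1).tolist())
check(w,c)
E
```

```text
time_s: 22.98
position: [0.5446, 0.0865, 0.1626]
ee_rot: [[0.348, -0.937, -0.001], [-0.937, -0.348, 0.0], [-0.0, 0.0, -1.0]]
contact_force: [0.4, 0.2, -0.3]
width: 0.0852
A [[262.2, 60.4, 149.0], [311.5, 64.8, 143.0]] [[nan, nan, 0.0], [304.4, 136.7, 92.0]]
C [[nan, nan, 0.0], [309.3, 144.8, 119.0]] [[267.3, 202.5, 163.0], [303.2, 199.9, 83.0]]
B [[268.5, 218.7, 300.0], [306.8, 217.1, 97.0]] [[268.4, 260.5, 214.0], [301.4, 259.7, 69.0]]
 ** On entry to DLASCL parameter number  4 had an illegal value
 ** On entry to DLASCL parameter number  4 had an illegal value
 ** On entry to DLASCL parameter number  4 had an illegal value
 ** On entry to DLASCL parameter number  4 had an illegal value
 ** On entry to DLASCL parameter number  5 had an illegal value
 ** On entry to DLASCL parameter number  4 had an illegal valuechk.py:13: RuntimeWarning: Mean of empty slice.
  y,x=np.nonzero(m&(z>0));out.append((x.mean(),y.mean(),len(x)))
  ret = ret.dtype.type(ret / rcount)
Traceback (most recent call last):
  File "chk.py", line 18, in check
    P=[tri(c1,p[:2],c2,q[:2]) for p,q in zip(f1,f2)]
       ~~~^^^^^^^^^^^^^^^^^^^
  File "h.py", line 22, in tri
    t=np.linalg.lstsq(np.c_[d1,-d2],o2-o1,rcond=None)[0]
      ~~~~~~~~~~~~~~~^^^^^^^^^^^^^^^^^^^^^^^^^^^^^^^^
numpy.linalg.LinAlgError: SVD did not converge in Linear Least Squares
```

```bash
sed -i 's/y,x=np.nonzero(m&(z>0))/m=m if i else g<.78*np.percentile(g[z>0],95); y,x=np.nonzero(m\&(z>0))/' chk.py
python3 - <<'E'
from chk import *
w,c=[pickle.load(open(n,'rb')) for n in ('w10.pkl','w12.pkl')]
check(w,c)
for z in (w,c):
  for n,oy in (('A',-.046),('C',0),('B',.046)):
    f=feats(z,oy);P=onz(z,[q[:2] for q in f],.066)[:,:2];v=P[0]-P[1]
    print(n,np.round(f,1).tolist(),((P.mean(0)-C)@R*1e3).round(1),np.degrees(np.arctan2(v[1],v[0])).round(1),np.linalg.norm(v).round(4))
E
```

```text
A [469, 143, 304, 92] W z 0.0656 D z 0.0677 mid [  1.8 -45.4] ang 20.2 sep 0.0262 err [np.float64(0.2), np.float64(0.0)]
C [375, 119, 271, 83] W z 0.0651 D z 0.0656 mid [1.4 0.4] ang 20.8 sep 0.0261 err [np.float64(0.2), np.float64(0.0)]
B [323, 97, 244, 69] W z 0.0612 D z 0.0672 mid [ 1.8 49.5] ang 25.6 sep 0.0269 err [np.float64(0.3), np.float64(0.1)]
A [[266.5, 65.2, 469.0], [311.5, 64.8, 143.0]] [  1.8 -45.4] 20.8 0.0264
C [[268.0, 145.0, 375.0], [309.3, 144.8, 119.0]] [1.5 0.4] 20.7 0.0261
B [[268.4, 217.6, 323.0], [306.8, 217.1, 97.0]] [ 1.7 48.9] 21.1 0.0262
A [[266.6, 136.3, 304.0], [304.4, 136.7, 92.0]] [  1.7 -45.3] 19.9 0.0261
C [[268.0, 200.0, 271.0], [303.2, 199.9, 83.0]] [1.4 0.3] 20.5 0.0259
B [[268.4, 258.9, 244.0], [301.4, 259.7, 69.0]] [ 1.6 48.6] 19.0 0.026
```

```bash
python3 - <<'E'
from h import *
L=[.513,.152,.08];Rr=[.5735,-.0105,.08]
o=[]
for n,p in (('w10',L),('w12',L),('w6',L),('w3',L),('w12',Rr),('w10',Rr),('w1',Rr),('w4',Rr)):
    c=pickle.load(open(n+'.pkl','rb'));u,v=np.round(proj(c,p)[0]).astype(int);print(n,u,v)
    u0,v0=np.clip(u-20,0,520),np.clip(v-20,0,380)
    pt=c['color'][v0:v0+40,u0:u0+40,::-1];pt=cv2.convertScaleAbs(255*(pt/255.)**1.5)
    o.append(cv2.resize(pt,(200,200),interpolation=cv2.INTER_CUBIC));print('  off',u0,v0)
cv2.imwrite('pics/studs.png',np.vstack([np.hstack(o[:4]),np.hstack(o[4:])]))
E
```

```text
w10 291 279
  off 271 259
w12 288 313
  off 268 293
w6 276 178
  off 256 158
w3 476 184
  off 456 164
w12 291 70
  off 271 50
w10 296 -29
  off 276 0
w1 208 232
  off 188 212
w4 516 207
  off 496 187
```

View pics/studs.png

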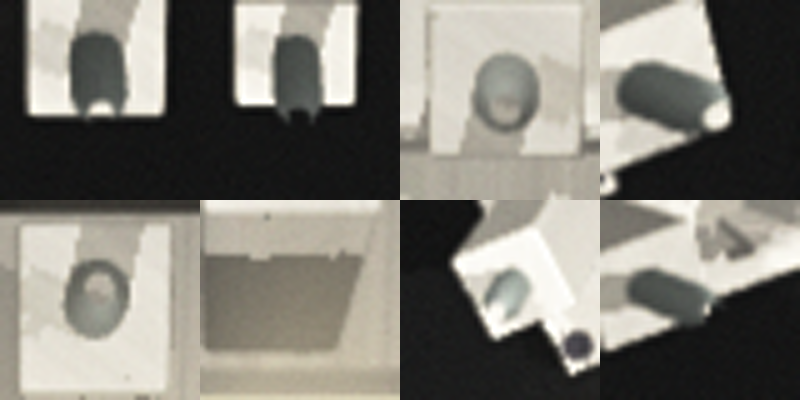

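The pillar tops show clearly as squares. In full pixels, L is at w6 (277.2,173.8), w12 (287,303.6), w10 (290.3,270.7), and R is at w12 (290,71.6).

```bash
python3 - <<'E'
from h import *
d=np.array([-.3502,.9367])
g={n:pickle.load(open(n+'.pkl','rb')) for n in ('w6','w10','w12')}
L=[]
for n,p in (('w6',(277.2,173.8)),('w12',(286.6,303.1)),('w10',(289.8,270.2))):
    q=onz(g[n],[p],.068)[0,:2];print('L',n,q.round(4),'ctr',(q-.087*d).round(4))
r=onz(g['w12'],[(289.6,71.1)],.068)[0,:2];print('R',r.round(4),'ctr',(r+.087*d).round(4))
l=onz(g['w12'],[(286.6,303.1)],.068)[0,:2];v=l-r;print('span',np.linalg.norm(v),np.degrees(np.arctan2(v[1],v[0])))
print('tri L w6/w12',tri(g['w6'],(277.2,173.8),g['w12'],(286.6,303.1)))
c=cap('top');
for z in (c,pickle.load(open('w1.pkl','rb'))): pass
b=[dark(c,p,3) for p in ((209.5/1.4,284/1.4),(208.5/1.4,378/1.4))];x=onz(c,b,.004);print('cover now',x.mean(0))
s=manip.read_state();print(s['position'],s['time_s'])
E
```

```text
L w6 [0.5138 0.1524] ctr [0.5443 0.0709]
L w12 [0.5139 0.1516] ctr [0.5443 0.0701]
L w10 [0.5134 0.1524] ctr [0.5438 0.071 ]
R [ 0.5739 -0.011 ] ctr [0.5435 0.0705]
span 0.17327334360209012 110.28295168065497
tri L w6/w12 (array([0.51375515, 0.15215609, 0.06717221]), np.float64(0.0002756198817918163))Traceback (most recent call last):
  File "<stdin>", line 12, in <module>
  File "h.py", line 29, in dark
    yy,xx=np.mgrid[-r:r+1,-r:r+1];best=min(range(1,n),key=lambda i:np.hypot(xx[l==i].mean(),yy[l==i].mean()) - .05*min((l==i).sum(),20))
                                       ~~~^^^^^^^^^^^^^^^^^^^^^^^^^^^^^^^^^^^^^^^^^^^^^^^^^^^^^^^^^^^^^^^^^^^^^^^^^^^^^^^^^^^^^^^^^^^^^^
ValueError: min() iterable argument is empty
```

```bash
python3 -m creep '{"claw":[-1,-1,-1,-1,-1,-1,-1,-1,-1,-1],"travel":[[-0.8,3,0],[-0.9,3.2,0],[-0.9,3.2,0],[-0.9,3.2,0],[-0.9,3.2,0],[-0.9,3.2,0],[-0.96,3.2,0],[0,0,-1.2],[0,0,0],[0,0,0]],"twist":[10.2,10.3,10.3,10.3,10.3,10.3,10.1,0,0,0]}'; python3 - <<'E'
from h import *
s=manip.read_state();print(s['position'],s['joint_positions'],np.degrees(np.arctan2(s['ee_rot'][1][1],s['ee_rot'][0][1])))
c=cap('wrist','w13.png');pickle.dump(c,open('w13.pkl','wb'))
g=cv2.cvtColor(c['color'],cv2.COLOR_RGB2GRAY)
for P in ([.5685,.3124,.004],[.3954,.3053,.004]):
    u=proj(c,[P])[0];print(u)
    if 8<u[0]<552 and 8<u[1]<412:
        q=dark(c,u,9);print(q,onz(c,[q],.004).round(4))
# bar top corners: strip edges at image row of several x
for xw in (.56,.53,.44):
    a=proj(c,[[xw,.26,.004],[xw,.36,.004]]);
    t=np.linspace(0,1,201);uv=a[0]+(a[1]-a[0])*t[:,None];ok=(uv[:,0]>0)&(uv[:,0]<559)&(uv[:,1]>0)&(uv[:,1]<419)
    v=cv2.remap(g.astype(np.float32),uv[:,0].astype(np.float32),uv[:,1].astype(np.float32),1).ravel();y=.26+.1*t
    b=y[(v>110)&ok];print(xw,b.min() if len(b) else None,b.max() if len(b) else None,v[::25].astype(int))
E
```

```text
time_s: 24.32
position: [0.4822, 0.3085, 0.1509]
ee_rot: [[0.999, 0.038, -0.0], [0.038, -0.999, -0.0], [-0.0, 0.0, -1.0]]
contact_force: [0.4, -0.1, 0.6]
width: 0.0856
[0.48220183 0.30848348 0.1508964 ] [ 2.44566199e+01  2.24597403e+01 -7.93103744e+00  5.96168288e+01
 -6.25600178e-03 -1.57697170e+02] -87.84620898474107
[278.56781136 102.41357575]
(np.float64(277.18588735387885), np.float64(101.49649309245484)) [[0.5692 0.3136 0.004 ]]
[278.91354273 286.87641879]
(np.float64(277.6478295185477), np.float64(285.96516706129967)) [[0.3964 0.3066 0.004 ]]
0.56 0.2945 0.3315 [ 65  68  90 227 225 227  81  53  53]
0.53 0.2935 0.3305 [ 73  73  82 233 225 225  89  71  51]
0.44 0.2895 0.3265 [ 72  72  70 234 178 232  72  68  64]
```

```bash
python3 -m creep '{"claw":[-1,-1,-1,-1,-1,1,1,1,1,1],"travel":[[0.06,0.15,-4],[0,0,-4],[0,0,-2.5],[0,0,-1.4],[0,0,0],[0,0,0],[0,0,0],[0,0,0],[0,0,0],[0,0,0]],"twist":[0.2,0,0,0,0,0,0,0,0,0]}'; python3 -m creep '{"claw":[1,1,1,1],"travel":[[0,0,0],[0,0,0],[0,0,0],[0,0,0]],"twist":[0,0,0,0]}'
```

```text
time_s: 25.62
position: [0.4829, 0.3107, 0.0322]
ee_rot: [[0.999, 0.043, 0.001], [0.043, -0.999, 0.0], [0.001, -0.0, -1.0]]
contact_force: [-1.6, -1.2, 6.3]
width: 0.0131
time_s: 26.12
position: [0.4829, 0.3107, 0.0322]
ee_rot: [[0.999, 0.043, 0.001], [0.043, -0.999, 0.0], [0.001, -0.0, -1.0]]
contact_force: [-0.6, -0.7, 6.2]
width: 0.0133
```

```bash
python3 -m creep '{"claw":[1,1,1,1,1,1,1,1,1,1],"travel":[[0,0,3],[0,0,5],[0,0,3],[0.5,-2,0],[0.75,-3,0],[0.75,-3,0],[0.75,-3,0],[0.75,-3,0],[0.75,-3,0],[0.75,-3,0]],"twist":[0,0,0,-6,-9,-9,-9,-9,-9,-9]}'; python3 -m creep '{"claw":[1,1,1,1,1],"travel":[[0.75,-2.5,0],[0.37,-1.5,0],[0,0,0],[0,0,0],[0,0,0]],"twist":[-8,-3.9,0,0,0]}'; python3 - <<'E'
from h import *
s=manip.read_state();print(s['position'],s['joint_positions'],np.degrees(np.arctan2(s['ee_rot'][1][1],s['ee_rot'][0][1])))
c=cap('wrist','w14.png');pickle.dump(c,open('w14.pkl','wb'))
d=np.array([-.3494,.9370]);p=s['position'][:2]
z=s['position'][2]-.0322+.004;print('strip top z',z)
for k in (-.087,.087):
    u=proj(c,[np.r_[p+k*d,z]])[0];print(u)
    try: q=dark(c,u,10);print(q,onz(c,[q],z).round(4))
    except Exception as e: print(e)
E
```

```text
time_s: 27.38
position: [0.5327, 0.1096, 0.1417]
ee_rot: [[0.532, -0.846, -0.0], [-0.846, -0.532, 0.0], [-0.0, 0.0, -1.0]]
contact_force: [0.4, 0.3, -2.1]
width: 0.0129
time_s: 28.0
position: [0.5436, 0.0712, 0.1417]
ee_rot: [[0.353, -0.936, -0.0], [-0.936, -0.353, 0.0], [-0.0, 0.0, -1.0]]
contact_force: [-0.3, 0.4, -1.9]
width: 0.0131
[0.54363548 0.0712252  0.14174494] [-1.05487326e+00  2.06265752e+01 -1.24491734e+01  5.69350268e+01
  4.66210601e-03 -1.11715669e+02] -159.3392040368714
strip top z 0.11354493812044883
[281.13051714  87.86002358]
(np.float64(277.3151618398637), np.float64(94.79727427597956)) [[ 0.5746 -0.007   0.1135]]
[279.03070866 388.23242817]
min() iterable argument is empty
```

```bash
python3 - <<'E'
from h import *
c=pickle.load(open('w14.pkl','rb'));g=cv2.cvtColor(c['color'],cv2.COLOR_RGB2GRAY)
print(g[56:126:3,236:326:3]//10)
E
```

```text
[[11 22 24 24 24 24 23 24 23 20 20 20 20 19 19 19 19 19 20 19 20 20 19 19
  20 20 23 23  9  8]
 [11 21 22 24 24 24 23 24 23 20 20 20 19 19 19 19 20 20 20 19 19 20 20 23
  21 20 23 23  9  8]
 [ 9 21 21 24 24 24 23 24 23 20 20 19 19 19 19 19 20 19 20 20 20 20 20 23
  23 23 23 23  9  8]
 [ 9 21 22 24 24 24 23 23 23 20 20 20 19 19 20 20 20 20 20 20 20 20 23 23
  23 23 23 23  9  9]
 [24 21 20 24 24 24 23 23 23 20 20 20 20 20 20 20 20 20 20 20 20 20 23 23
  23 23 23 23 15 15]
 [25 20 20 20 24 24 23 23 20 20 20 20 20 19 20 20 20 20 20 20 20 20 23 23
  23 23 23 23 23 23]
 [25 20 20 22 24 24 23 23 20 20 20 20 20 20 20 20 20 20 20 20 20 20 23 23
  23 23 23 23 23 21]
 [24 20 20 22 24 24 23 24 20 20 20 20 20 20 20 20 20 20 20 20 20 23 23 23
  23 23 23 23 23 23]
 [25 20 20 20 20 21 23 23 20 20 21 20 17 17 18 16 18 20 20 20 20 23 23 23
  23 23 23 23 23 23]
 [25 20 20 20 20 20 23 23 20 20 20 18 23 23 23 23 23 17 20 20 21 23 23 23
  23 23 23 23 23 23]
 [25 20 20 20 20 20 23 21 20 20 18 22 22 22 17 17 17 23 18 20 21 23 23 23
  23 23 23 23 23 23]
 [25 20 20 20 20 20 23 21 20 20 21 21 22 16 19 22 21 18
[... 480 characters left out ...]
3 23 23 23 23
  24 24 23 23 24 24]
 [25 20 20 20 20 20 20 20 20 20 20 21 23 23 23 23 23 20 20 23 23 23 23 23
  24 24 23 23 24 24]
 [25 21 20 20 20 20 20 20 20 20 21 20 20 20 20 20 20 20 20 23 23 23 23 23
  24 24 23 23 24 23]
 [24 21 20 19 20 20 20 20 20 20 21 20 20 20 20 21 20 20 21 23 23 23 23 23
  24 23 23 23 24 23]
 [25 21 20 20 20 20 20 20 20 20 21 20 20 20 20 20 20 21 22 23 23 23 23 23
  24 24 24 21 23 23]
 [22 23 20 20 20 20 20 20 20 20 21 20 20 20 20 20 20 20 23 23 23 23 23 23
  24 24 24 21 23 24]
 [22 22 20 20 20 20 20 20 20 20 21 20 20 20 20 20 20 20 21 21 22 23 23 23
  24 24 23 22 22 21]
 [22 23 20 19 20 20 20 20 20 20 20 20 20 20 20 20 20 20 20 20 21 21 22 23
  24 24 24 19 22 21]]
```

```bash
python3 - <<'E'
from h import *
c=pickle.load(open('w14.pkl','rb'));g=cv2.cvtColor(c['color'],cv2.COLOR_RGB2GRAY)
print('E',np.round(c['extrinsics'],3)[:3].tolist())
print('stud tip proj',proj(c,[[.5744,-.0109,.084],[.5744,-.0109,.079],[.5744,-.0109,.068]]).round(1))
print('tip meas',onz(c,[(281.7,90.2)],.084))
print('hole',onz(c,[(278.5,94.5)],.1135),onz(c,[(278.5,94.5)],.1095))
p=np.array([.5436,.0712]);d=np.array([-.3530,.9357])
for k in (-.104,-.087): print(k,proj(c,[np.r_[p+k*d,.1135]]).round(1))
print(g[0:80:4,200:360:8]//10)
print(g[360:420:4,200:360:6]//10)
E
```

```text
E [[-0.936, 0.336, 0.107, 0.572], [-0.353, -0.891, -0.285, 0.0], [-0.0, -0.304, 0.953, 0.262]]
stud tip proj [[280.3  90.6]
 [280.2  91.2]
 [280.   92.4]]
tip meas [[ 0.57375095 -0.01135638  0.084     ]]
hole [[ 0.57415665 -0.00726873  0.1135    ]] [[ 0.57421746 -0.00746483  0.1095    ]]
-0.104 [[280.6  45.4]]
-0.087 [[280.5  87.8]]
[[ 6  6  5  6  6  6  6  6  6  5  5  5  5  5  5  5  5  6  6  6]
 [ 6  5  6  6  6  6  6  6  6  6  5  5  5  5  5  5  4  6  5  6]
 [ 6  6  6  6  6  6  6  6  6  5  5  5  5  5  5  5  5  6  6  6]
 [ 6  6  6  6  6  6  6  6  6  5  5  5  5  6  6  5  5  6  6  6]
 [ 6  6  5  6  6  6  6  6  6  5  5  6  6  6  6  5  5  6  6  6]
 [ 6  6  6  6  6  6  6  6  6  5  6  6  7  7  6  5  5  6  6  6]
 [ 6  6  6  6  6  6  6  6  6  5  6  6  7  7  6  6  5  6  6  6]
 [ 6  6  6  6  6  6  6  6  6  6  6  7  8  7  7  6  6  6  6  6]
 [ 6  6  6  6  6  6  6  6  6  6  7  8  8  8  7  7  6  6  6  6]
 [ 6  6  6  6  6  6  6  6  6  7  7  8  8  8  8  7  6  6  6  6]
 [ 6  6  6  6  6  6  6  6  6  7  8  9  9  8  8  7  6  6  6  6]
 [ 6  6  6  6  6  6  6  6  6  8  9  9  9  9  9  7  7  7  7  6]
 [ 6  6  
[... 1086 characters left out ...]
   4  4  4]
 [ 4  4  4  4  4  4  4  4  4  4  4  4  4  4  4  4  4  4  4  4  4  4  4  4
   4  4  4]
 [ 4  4  4  4  4  4  4  4  4  4  4  4  4  4  4  4  4  4  4  4  4  4  4  4
   4  4  4]
 [ 3  4  4  3  4  4  4  4  4  4  4  4  4  4  4  4  4  4  4  4  4  4  4  4
   4  4  3]
 [ 4  4  3  4  4  4  4  4  4  4  4  4  4  4  4  4  4  4  4  4  4  4  4  4
   4  4  4]
 [ 4  4  4  4  4  4  4  4  5  4  4  4  4  4  4  4  4  4  4  4  4  4  4  4
   4  4  4]
 [ 4  4  4  4  4  4  4  4  4  4  4  4  4  4  4  4  4  4  4  4  4  4  4  4
   4  4  4]
 [ 4  4  4  4  4  4  4  3  4  4  4  4  4  4  4  4  4  4  4  4  4  4  4  4
   4  4  4]
 [ 4  4  4  4  4  4  4  3  4  4  4  4  4  4  4  3  4  4  4  4  4  4  4  4
   4  4  4]]
```

```bash
python3 - <<'E'
from h import *
c=pickle.load(open('w14.pkl','rb'));g=cv2.cvtColor(c['color'],cv2.COLOR_RGB2GRAY).astype(int)
for r in (57,60,63): print(r,g[r,230:250].tolist(),g[r,308:330].tolist())
print('end',g[44:62,262].tolist())
p=np.array([.5436,.0712]);d=np.array([-.3530,.9357]);n=np.array([.9357,.353])
for a in (0,2,4,6,8):
    t=np.radians(a)
    f=lambda k,m,h=.022: np.r_[p+d*(k*np.cos(t)+h*np.sin(t))+n*m, .1417-.003-h*np.cos(t)+k*np.sin(t)]
    # k along strip (negative=R), R end goes down with a>0
    q=proj(c,[f(-.104,.018),f(-.104,-.018),f(-.104,0),f(-.087,0)])
    print(a,q.round(1).tolist(),'w',np.linalg.norm(q[0]-q[1]).round(1))
s=manip.read_state();print(s['contact_force'],s['torque'])
E
```

```text
57 [56, 54, 49, 52, 52, 55, 114, 183, 210, 225, 240, 244, 244, 244, 243, 242, 243, 243, 243, 241] [200, 201, 202, 200, 202, 230, 234, 232, 234, 237, 234, 142, 89, 89, 85, 84, 83, 84, 81, 79, 75, 75]
60 [51, 52, 54, 53, 50, 56, 116, 184, 209, 209, 207, 207, 208, 225, 242, 244, 243, 243, 241, 242] [233, 218, 214, 215, 231, 233, 233, 234, 234, 234, 209, 126, 95, 89, 90, 88, 82, 82, 80, 80, 76, 77]
63 [52, 54, 52, 52, 50, 51, 90, 163, 210, 208, 206, 209, 224, 241, 243, 243, 243, 243, 242, 242] [236, 236, 236, 235, 235, 234, 234, 234, 235, 235, 208, 125, 94, 94, 93, 90, 87, 86, 84, 80, 79, 78]
end [68, 68, 68, 70, 69, 70, 74, 72, 87, 168, 236, 235, 234, 233, 229, 209, 203, 205]
0 [[238.1, 43.7], [323.2, 43.7], [280.7, 43.8], [280.6, 87.3]] w 85.1
2 [[239.2, 47.7], [322.0, 47.6], [280.6, 47.7], [280.5, 89.8]] w 82.7
4 [[240.3, 51.7], [320.8, 51.7], [280.5, 51.7], [280.4, 92.4]] w 80.5
6 [[241.3, 55.8], [319.6, 55.8], [280.4, 55.8], [280.4, 95.1]] w 78.3
8 [[242.2, 59.9], [318.5, 59.9], [280.4, 60.0], [280.3, 98.0]] w 76.3
[-0.5754741  -0.03713275 -2.59384095] [-0.0179323   0.04079945  0.01613957]
```

The strip's R end hangs about 5° low, swung around the finger line, and its R hole sits about 3 mm toward the middle. I'll thread the R stud first, then level the strip by lowering the rest.

```bash
python3 -m creep '{"claw":[1,1,1,1,1,1,1],"travel":[[-0.02,-0.22,-1],[0,0,-1],[0,0,-0.5],[0,0,-0.3],[0,0,-0.2],[0,0,0],[0,0,0]],"twist":[-0.1,0,0,0,0,0,0]}'; python3 - <<'E'
from h import *
s=manip.read_state();print(s['position'],s['contact_force'],s['torque'])
c=cap('wrist','w15.png');pickle.dump(c,open('w15.pkl','wb'));g=cv2.cvtColor(c['color'],cv2.COLOR_RGB2GRAY)
print(g[60:130:3,246:318:3]//10)
E
```

```text
time_s: 28.92
position: [0.5438, 0.0684, 0.112]
ee_rot: [[0.35, -0.937, 0.0], [-0.937, -0.35, 0.0], [0.0, -0.0, -1.0]]
contact_force: [-0.4, 0.3, -1.6]
width: 0.0131
[0.54381782 0.06837236 0.11197293] [-0.44449546  0.29869986 -1.63594692] [ 0.0201179  -0.00660922  0.02899705]
[[24 23 23 23 23 23 19 19 19 19 19 19 19 19 19 19 19 19 19 19 19 23 23 22]
 [24 23 23 23 23 22 20 19 19 19 19 19 19 19 19 19 19 19 23 22 19 23 23 22]
 [24 23 23 23 23 22 20 19 19 19 19 19 19 19 19 19 19 20 23 23 23 23 23 23]
 [24 23 23 23 23 20 20 20 19 19 19 19 19 19 19 19 19 23 23 23 23 23 23 23]
 [23 23 23 23 23 19 19 20 19 19 19 19 19 19 19 19 19 23 23 22 23 23 23 23]
 [22 23 23 23 23 19 20 19 19 19 19 19 19 19 20 19 19 23 23 23 23 23 23 23]
 [23 23 23 23 23 19 20 20 19 19 19 19 19 19 20 19 20 23 23 23 23 23 23 23]
 [23 23 23 23 23 19 20 20 17 18 20 20 18 17 20 20 20 23 23 23 23 23 23 23]
 [20 21 23 23 21 19 20 17 21 21 21 19 21 21 16 20 23 23 23 23 23 23 23 23]
 [20 19 19 21 20 19 19 20 21 19 16 17 17 19 21 18 23 23 23 23 23 23 23 23]
 [19 20 20 19 20 19 18 21 21 16 19 21 19 17 21 17 23 23 23 23 23 23 23 23
[... 277 characters left out ...]
20 23 23 23 23 23 23 23]
 [19 19 19 19 20 19 20 19 21 21 21 21 21 21 19 20 23 23 23 23 23 23 23 23]
 [19 19 19 19 20 20 20 20 19 21 21 21 21 19 20 20 23 23 23 23 23 23 23 23]
 [19 19 19 19 20 20 20 20 20 19 19 19 19 20 23 23 23 23 23 23 23 23 23 23]
 [19 20 19 19 20 19 20 20 20 20 19 20 19 20 23 23 23 23 23 23 23 23 23 23]
 [19 19 19 19 20 20 20 20 20 19 20 20 20 20 23 23 23 23 23 23 23 23 23 23]
 [19 20 20 20 20 20 20 20 20 19 19 20 20 20 23 23 22 22 23 23 23 23 23 23]
 [19 19 19 20 20 19 20 20 20 20 20 20 20 20 23 23 20 20 20 20 22 23 23 23]
 [19 19 20 20 20 19 20 20 20 19 19 20 20 20 20 20 20 20 20 20 22 23 20 20]
 [19 19 19 19 20 20 20 20 20 20 19 20 20 20 20 20 20 20 20 19 23 23 20 20]]
```

The stud sits centred in the R hole. Now I'm lowering and levelling.

```bash
python3 -m creep '{"claw":[1,1,1,1],"travel":[[0,0,-0.3],[0,0,-0.2],[-0.02,0.06,-0.2],[0,0,0]],"twist":[0,0,0,0]}';python3 -m creep '{"claw":[1,1,1,1],"travel":[[-0.02,0.06,-0.2],[0,0.02,-0.2],[0,0,-0.1],[0,0,0]],"twist":[0,0,0,0]}'
```

```text
time_s: 29.48
position: [0.5434, 0.069, 0.1046]
ee_rot: [[0.35, -0.937, -0.0], [-0.937, -0.35, 0.0], [-0.0, 0.0, -1.0]]
contact_force: [-0.2, -1.2, -2.4]
width: 0.0132
time_s: 29.98
position: [0.5432, 0.0699, 0.1002]
ee_rot: [[0.35, -0.937, 0.0], [-0.937, -0.35, 0.0], [0.0, -0.0, -1.0]]
contact_force: [-2.6, -0.4, 6.8]
width: 0.0133
```

```bash
cat > lev.py <<'E'
from h import *
def lev(name):
    s=manip.read_state();c=cap('wrist',name+'.png');pickle.dump(c,open(name+'.pkl','wb'));g=cv2.cvtColor(c['color'],cv2.COLOR_RGB2GRAY).astype(int)
    p=np.array([.5441,.0706]);d=np.array([-.3494,.937]);n=np.array([.937,.3494])
    for a in (-4,-2,0,2,4,6):
        t=np.radians(a); # pivot on R hole seat at level if a>0 : L end up
        f=lambda k,m:np.r_[p-d*.087+d*((k+.087)*np.cos(t))+n*m,.072+(k+.087)*np.sin(t)]
        q=proj(c,[f(-.104,0),f(-.087,0),f(-.035,.018),f(-.035,-.018)]);print(a,q.round(1).tolist())
    col=int(q[0][0])-17;print('end col',col,[(i,v) for i,v in enumerate(g[20:130:2,col].tolist())])
    r=int(proj(c,[f(-.035,0)])[0][1]);print('row',r,g[r,200:360:2].tolist())
    return c,g
E
python3 -c "
from lev import *
c,g=lev('w16');print(g[60:150:4,240:320:4]//10)"
```

```text
-4 [[278.2, 46.0], [278.1, 88.8], [243.1, 197.6], [312.9, 197.7]]
-2 [[278.2, 46.2], [278.1, 88.8], [242.7, 198.7], [313.3, 198.8]]
0 [[278.2, 46.4], [278.1, 88.8], [242.3, 199.8], [313.7, 199.8]]
2 [[278.2, 46.8], [278.1, 88.8], [241.9, 200.7], [314.1, 200.7]]
4 [[278.2, 47.1], [278.1, 88.8], [241.5, 201.5], [314.5, 201.6]]
6 [[278.1, 47.5], [278.1, 88.8], [241.1, 202.2], [314.9, 202.3]]
end col 261 [(0, 51), (1, 50), (2, 53), (3, 52), (4, 53), (5, 55), (6, 56), (7, 56), (8, 58), (9, 61), (10, 61), (11, 61), (12, 65), (13, 63), (14, 64), (15, 68), (16, 88), (17, 235), (18, 232), (19, 232), (20, 232), (21, 232), (22, 233), (23, 232), (24, 232), (25, 227), (26, 226), (27, 202), (28, 198), (29, 200), (30, 194), (31, 175), (32, 177), (33, 189), (34, 198), (35, 194), (36, 195), (37, 198), (38, 197), (39, 197), (40, 196), (41, 195), (42, 198), (43, 198), (44, 196), (45, 198), (46, 199), (47, 198), (48, 197), (49, 197), (50, 197), (51, 198), (52, 197), (53, 197), (54, 197)]
row 202 [55, 58, 59, 58, 56, 61, 58, 60, 82, 255, 253, 252, 251, 251, 226, 220, 232, 240, 250, 251, 251, 242, 240, 19
[... 1023 characters left out ...]
23 23]
 [19 19 19 19 19 19 20 20 22 22 23 20 20 23 23 23 23 23 23 20]
 [19 19 19 19 19 19 20 20 20 19 20 20 21 22 23 23 23 23 23 23]
 [19 19 19 19 19 20 20 20 19 19 20 20 23 22 23 23 23 23 23 23]
 [19 19 20 19 20 19 20 20 19 19 19 19 23 23 23 20 22 23 23 22]
 [20 19 19 19 20 20 20 20 20 19 20 19 20 20 23 20 20 23 23 21]
 [20 19 19 19 20 20 20 20 20 19 19 19 20 19 20 20 20 23 23 19]
 [19 19 19 19 20 19 20 20 19 19 20 20 20 20 20 20 19 23 20 18]
 [19 19 19 19 20 20 20 20 19 19 20 20 20 20 20 20 20 23 20 17]
 [19 19 19 19 20 20 20 20 20 19 19 20 20 20 20 19 19 20 19 17]
 [20 19 19 19 20 19 20 20 19 19 20 19 20 20 20 20 19 20 19 17]
 [20 19 19 19 20 19 20 20 19 19 20 20 20 19 20 19 19 20 19 20]]
```

```bash
python3 -m creep '{"claw":[1,1,1,1],"travel":[[0.04,-0.1,0],[0.03,-0.09,-0.1],[0,0,-0.1],[0,0,0]],"twist":[0,0,0,0]}';python3 -c "
from lev import *
c,g=lev('w17');print(g[60:130:3,246:318:3]//10)" | grep -v '^row'
```

```text
time_s: 30.52
position: [0.5438, 0.069, 0.1001]
ee_rot: [[0.35, -0.937, 0.002], [-0.937, -0.35, 0.002], [-0.002, -0.002, -1.0]]
contact_force: [-14.4, 9.6, 39.8]
width: 0.0133
-4 [[279.1, 48.2], [278.9, 90.9], [243.7, 199.3], [313.5, 199.4]]
-2 [[279.0, 48.4], [278.9, 90.9], [243.4, 200.4], [313.9, 200.6]]
0 [[279.0, 48.6], [278.9, 90.9], [243.0, 201.5], [314.3, 201.6]]
2 [[279.0, 48.9], [278.9, 90.9], [242.6, 202.4], [314.7, 202.6]]
4 [[279.0, 49.3], [278.9, 90.9], [242.2, 203.3], [315.1, 203.4]]
6 [[279.0, 49.7], [278.9, 90.9], [241.7, 204.0], [315.6, 204.2]]
end col 262 [(0, 51), (1, 49), (2, 51), (3, 50), (4, 55), (5, 56), (6, 58), (7, 60), (8, 58), (9, 60), (10, 61), (11, 66), (12, 64), (13, 67), (14, 72), (15, 70), (16, 82), (17, 197), (18, 193), (19, 192), (20, 193), (21, 194), (22, 194), (23, 195), (24, 195), (25, 195), (26, 227), (27, 227), (28, 198), (29, 200), (30, 196), (31, 194), (32, 178), (33, 176), (34, 191), (35, 198), (36, 192), (37, 192), (38, 194), (39, 197), (40, 196), (41, 200), (42, 196), (43, 197), (44, 198), (45, 198), (46, 199), (47, 199), (48, 201), (49, 20
[... 1159 characters left out ...]
23 23 23 23 23 23 23 23]
 [19 19 19 19 20 19 20 20 22 23 23 22 23 21 20 20 23 23 23 23 23 23 23 23]
 [19 19 19 19 20 19 20 20 20 22 23 21 21 19 20 23 23 23 23 23 23 23 23 23]
 [19 19 19 19 20 19 20 20 20 19 19 19 19 20 20 23 23 23 23 23 23 23 23 23]
 [19 19 19 19 20 19 20 20 20 19 19 20 19 20 20 23 23 23 23 23 23 23 23 23]
 [19 19 19 19 20 19 20 20 20 19 19 20 20 20 20 23 23 23 23 23 23 23 23 23]
 [19 19 19 19 20 19 20 20 19 19 19 20 20 20 22 23 23 20 22 23 23 23 23 23]
 [19 19 19 19 20 20 20 20 20 19 19 20 19 19 22 23 23 20 20 20 20 23 23 23]
 [19 19 19 19 20 19 20 20 20 19 19 20 20 20 20 20 21 20 20 20 20 23 23 22]
 [19 19 20 20 20 19 20 20 20 19 19 20 20 20 20 20 20 20 20 19 20 23 20 19]]
```

```bash
python3 -m creep '{"claw":[1,1],"travel":[[0,0,0.2],[0,0,0]],"twist":[0,0]}'; python3 -m creep '{"claw":[0.5,0.2,0,0],"travel":[[0,0,0],[0,0,0],[0,0,0],[0,0,0]],"twist":[0,0,0,0]}'; python3 -m creep '{"claw":[-1,-1,-1,-1,-1],"travel":[[0,0,0],[0,0,0],[0,0,4],[0,0,5],[0,0,0]],"twist":[0,0,0,0,0]}'; python3 -m creep '{"claw":[-1,-1,-1,-1],"travel":[[-1.5,4,0],[-1.5,4,0],[0,0,0],[0,0,0]],"twist":[0,0,0,0]}'
python3 - <<'E'
from h import *
c=cap('wrist','w18.png');pickle.dump(c,open('w18.pkl','wb'))
t=cap('scene','s18.png');pickle.dump(t,open('s18.pkl','wb'))
g=cv2.cvtColor(c['color'],cv2.COLOR_RGB2GRAY)
C=np.array([.5441,.0706]);d=np.array([-.3494,.937]);n=np.array([.937,.3494])
for k in (-.087,.087):
    u=proj(c,[np.r_[C+k*d,.072]])[0];print(k,u.round(1),'end/sides',proj(c,[np.r_[C+k*d*104/87,.072],np.r_[C+k*d+n*.018,.072],np.r_[C+k*d-n*.018,.072]]).round(1).tolist())
    a,b=u.round().astype(int)
    if 20<b<400: print(a-40,b-30);print(g[max(b-30,0):b+31:3,a-40:a+41:4]//10)
E
```

```text
time_s: 30.82
position: [0.5441, 0.0679, 0.1002]
ee_rot: [[0.35, -0.937, 0.001], [-0.937, -0.35, 0.0], [0.0, -0.001, -1.0]]
contact_force: [-2.7, 1.4, 10.3]
width: 0.0131
time_s: 31.32
position: [0.544, 0.0679, 0.0997]
ee_rot: [[0.35, -0.937, -0.0], [-0.937, -0.35, 0.0], [-0.0, 0.0, -1.0]]
contact_force: [-0.2, -0.4, -0.1]
width: 0.0425
time_s: 31.95
position: [0.5455, 0.0679, 0.1931]
ee_rot: [[0.35, -0.937, 0.006], [-0.937, -0.35, -0.0], [0.002, -0.005, -1.0]]
contact_force: [0.6, 0.1, -0.4]
width: 0.0853
time_s: 32.45
position: [0.514, 0.1477, 0.1893]
ee_rot: [[0.35, -0.937, -0.0], [-0.937, -0.35, -0.0], [0.0, 0.001, -1.0]]
contact_force: [0.3, 0.8, 0.1]
width: 0.0855
-0.087 [277.6 -42. ] end/sides [[277.6, -75.9], [249.4, -42.1], [305.8, -42.0]]
0.087 [277.4 215.9] end/sides [[277.4, 235.1], [255.4, 215.9], [299.3, 215.9]]
237 186
[[25 24 25 24 24 21 22 22 22 22 22 22 22 22 22 22 25 25 25 25 25]
 [25 24 25 24 24 21 22 22 22 22 22 22 22 22 22 22 25 25 25 25 25]
 [25 25 25 24 24 21 22 22 22 22 22 22 22 22 21 23 25 25 25 25 25]
 [25 25 25 24 24 21 21 21 22 22 22 18 22 22 22 22 25 25 
[... 432 characters left out ...]
17 16 15 14 19 22 23 23  6  6  5  6  6]
 [ 7  8  8  8  8 21 21 21 19 17 19 14 20 22 23 23  6  6  6  6  6]
 [ 7  7  8  8  8 21 21 21 22 15 19 16 22 22 23 23  6  6  6  6  6]
 [ 7  7  7  8  8 21 21 21 21 22 22 22 22 23 23 23  6  6  6  6  6]
 [ 7  7  7  7  7 21 21 21 21 22 22 21 22 23 23 23  6  6  6  6  6]
 [ 7  7  7  7  7 21 21 21 21 22 22 22 22 23 23 23  6  6  6  6  6]
 [ 7  7  7  7  7 21 22 21 22 22 22 22 22 23 23 24  6  6  6  6  6]
 [ 6  7  7  7  7  7  7  7  7  6  7  7  6  6  6  6  6  6  6  6  6]
 [ 7  6  7  7  7  7  7  7  7  7  6  6  6  6  6  6  6  6  6  6  6]
 [ 6  6  6  7  7  7  6  6  6  6  6  6  6  6  6  6  6  6  6  6  6]
 [ 6  6  6  6  7  7  6  6  6  6  6  6  6  6  6  6  6  6  6  6  6]]
```

The L end matches the seated prediction: the end edge is at row 236 against 235, and the width is 42–44 px against 44. Now the R end.

```bash
python3 -m creep '{"claw":[-1,-1,-1,-1,-1],"travel":[[1.5,-4,3],[1.5,-4,2],[1,-2.8,0],[0,0,0],[0,0,0]],"twist":[0,0,0,0,0]}'
python3 - <<'E'
from h import *
c=cap('wrist','w19.png');pickle.dump(c,open('w19.pkl','wb'));w=pickle.load(open('w18.pkl','rb'))
g=cv2.cvtColor(c['color'],cv2.COLOR_RGB2GRAY)
C=np.array([.5441,.0706]);d=np.array([-.3494,.937]);n=np.array([.937,.3494])
for k in (-.087,.087):
    u=proj(c,[np.r_[C+k*d,.072]])[0];print(k,u.round(1),'end/sides',proj(c,[np.r_[C+k*d*104/87,.072],np.r_[C+k*d+n*.018,.072],np.r_[C+k*d-n*.018,.072]]).round(1).tolist())
    a,b=u.round().astype(int)
    print(a-40,max(b-30,0));print(g[max(b-30,0):b+31:3,a-40:a+41:4]//10)
E
```

```text
time_s: 33.17
position: [0.5538, 0.0397, 0.2395]
ee_rot: [[0.349, -0.937, -0.001], [-0.937, -0.349, 0.0], [-0.0, 0.001, -1.0]]
contact_force: [-0.1, 0.9, -0.4]
width: 0.0858
-0.087 [276.9 137.4] end/sides [[276.9, 118.0], [257.3, 137.4], [296.5, 137.4]]
237 107
[[ 6  5  6  7  7  8  9  9  9  9 10  9  9  9  9  9  9  9  8  7  6]
 [ 6  5  6  7  8  8  9 10 10 10 10 10 10 10  9 10 10  9  8  7  7]
 [14 18 17 18 18 20 19 18 19 18 18 18 18 18 17 18 18 19 18 19 20]
 [20 15 15 24 24 25 24 22 22 22 22 22 22 22 22 22 22 25 23 14 25]
 [18 11 11 24 24 22 22 21 22 22 22 20 22 22 22 22 22 23 14 13 25]
 [17 22 22 24 24 23 23 22 22 22 19 19 22 22 22 22 22 25 25 19 25]
 [15 24 24 24 24 23 23 22 22 22 19 19 22 22 22 22 22 24 25 25 25]
 [15 24 24 24 24 23 23 22 22 22 19 19 22 22 22 22 22 23 25 25 25]
 [15 24 24 24 24 23 23 22 22 23 22 19 23 22 23 22 22 22 25 25 25]
 [15 24 24 24 23 23 23 23 22 24 16 20 23 22 23 22 22 23 25 25 22]
 [13 24 24 24 20 22 23 22 21 22 20 18 23 23 23 22 22 23 25 25 22]
 [11 24 24 20 20 22 23 23 22 21 22 20 23 23 23 23 23 23 24 25 17]
 [10 24 24 20 20 22 23 23 22 22 22 20 23 23 23
[... 1322 characters left out ...]
22 20 14 17 24 23 20  6  5  6  6  6  6]
 [ 6  6  6  6  6  6 23 22 22 15 14 15 24 23 20  6  6  6  6  6  6]
 [ 6  6  6  6  6  6 23 23 23 24 23 24 24 24 19  6  6  6  6  5  6]
 [ 6  6  6  6  6  6 23 23 24 24 24 24 24 23 16  6  6  6  6  5  6]
 [ 6  5  5  5  6  6 23 23 24 24 24 24 24 24 16  6  6  6  6  6  6]
 [ 5  5  5  5  5  5  5  5  5  5  5  5  5  5  5  6  6  6  6  5  6]
 [ 5  5  6  5  5  5  5  5  5  5  5  5  5  6  6  6  6  6  5  6  6]
 [ 5  5  5  5  5  5  5  5  5  5  5  5  5  5  5  5  6  6  6  6  6]
 [ 5  5  5  5  5  5  5  5  5  5  5  5  5  5  5  5  5  5  5  6  5]
 [ 5  5  5  5  5  5  5  5  5  5  5  5  5  5  5  5  5  5  5  5  5]
 [ 5  5  5  5  5  5  5  5  5  5  5  5  5  5  5  5  5  6  5  5  5]]
```

```bash
python3 - <<'E'
from h import *
c=pickle.load(open('w19.pkl','rb'));w=pickle.load(open('w18.pkl','rb'))
np.set_printoptions(linewidth=220)
q=cv2.GaussianBlur(c['color'],(3,3),0).astype(int);rb=q[...,0]-q[...,2]
print('R rows108-166 R-B');print(rb[108:168:3,241:315:2])
print('L ref');print(rb[285:318:6,241:315:2])
print('tri Lend',tri(w,(277.4,236),c,(277.1,315)),(C:=np.array([.5441,.0706]))+.104*np.array([-.3494,.937]))
E
```

```text
R rows108-166 R-B
[[ 2  2  2  2  4  4  5  4  5  5  6  6  7  6  6  7  5  6  6  7  5  6  6  6  5  6  6  6  6  6  5  5  5  5  5  4  3]
 [ 3  3  3  4  4  4  5  5  6  7  7  7  6  7  7  7  7  7  6  6  7  7  6  6  6  6  6  6  6  6  6  5  6  5  5  5  4]
 [13 13 11  9 10 10 10 11  9  9 10 11 13 12 12 12 13 13 12 12 11 12 13 14 12 11 13 11 13 13 13 12 10  8 11 13 11]
 [ 2  0  3  9  7  7  8  8  6  6  6 10 11 10 10  9 10 11 10 10 11 10 11 11 10  9 10  9 11 11 11  9  7  7  6  0  1]
 [ 3 -1  4  9  7  7  8  7  3  3  3  3  2  3  2  2  2  2  3  6  5  2  2  1  2  3  2  2  9 11 11 11  9  6  6  1  0]
 [ 8  9  9  7  7  8  8  7  3  2  3  1  2  2  2  3  2  2  3  4  5  3  2  2  2  2  1  2  8 11 10 11  6  4  4  6  6]
 [ 6  6  7  7  7  8  8  8  3  3  3  2  3  3  2  3  3  2  4  5  4  4  3  2  2  1  2  2  8 10 10 10  8  4  3  3  3]
 [ 6  6  6  6  7  7  9  7  3  1  2  2  3  3  3  3  3  3  6  5  5  5  3  3  1  2  2  3  9 10 10 10 10  5  2  3  3]
 [ 5  6  7  7  8  8  8  7  5  3  3  2  3  3  3  5  7 12 12 12  9  6  2  2  3  3  2  3  8 11 11 11  9  4  2  3  3]
 [ 6  6  7  7  9 15 14 12  6  3  3  3  3  3  6 10 10  8 
[... 1302 characters left out ...]
  4  2  8  6  0]
 [ 0  1  0  0 -1  0  0  0  0  0  0  0  1  1  1  1  1  0  1  0  1  1  1  0  1  1 -1  0  0  0  0 -1 -1 -1  0  1  1]
 [ 1  0  0  0  0 -1 -1  0  0  0  1  1  0  0  0  1  6  4  0  2  4  1  0  0  1  0 -1 -1  0 -1 -1  0  0 -1  1  0  0]
 [ 1  0 -1  0  0  0  1  0  0 -1  1  1  0  0  1  0  5  1  0  0  3  1 -1 -1  1  0 -1  0  0  0 -1  0  0  1 -2  1  0]
 [-1  1  0  0  0  0  0  1  0  1  0  0  0  1  1  1  0  0  1  0  1  0  0  1  0  0  1 -1  0 -1 -1  0  0 -2  0  0  0]
 [-1 -1 -1 -1  1  0  0  0  0 -1  0  1 -1  0 -1  0  0 -1  1  1  0  0  0  0  0  0  0  0  0  0  0  0  1  1  0  0 -1]]
tri Lend (array([0.50743023, 0.16882768, 0.07193519]), np.float64(1.9779386919876434e-06)) [0.5077624 0.168048 ]
```

Both ends agree with the seated position. The R end edge is at row 118.5 against a predicted 118.0, with its sides at 257–296 px as predicted. The R hole centre is at (276.5,138) against (276.9,137.4). The L end triangulates to z = 71.9 mm, against an expected 72. The gripper is clear, so I'm handing in.

```bash
python3 -c "
from bench import manip
s=manip.read_state();print(s['time_s'],s['contact_force']);print(manip.finish_job())"
```

```text
33.225 [ 0.79967341 -0.19371477 -0.70440767]
the job is handed in; nothing more can be done
None
```

The three white relays are standing in the three pockets with their tabs in the notches, and the cover strip is down over both studs. I handed the job in at 33.2 s of the 72 s allowed; no verdict is given.

**Relays:** Before the cover went on, the relay tops measured about 64–67 mm above the bench (66 expected). Two lay within about 2 mm of their pocket centres. The third, in the pocket toward the robot's left, was about 3 mm off along the row. That is within the 6 mm allowed but close to the pocket's play. Its height and heading readings were also the noisiest. I did not measure the relays again once the cover was on.

**Cover:** Both ends, and the hole at the right-hand stud, appear within about 1 mm of where a fully seated strip should be. The top of the left-hand end came out at 71.9 mm (72 expected). The right-hand end was checked only from one view, by its position and width.

**What went wrong on the way:**
- **Lift cut short:** One lift row was longer than the arm can travel in a row. The descent with the third relay then pressed with about 75 N, under the 120 N limit. I backed off and it still measured as seated.
- **Cover tilt:** The strip swung about 5° in the grip. I put its low end over one stud first and levelled it, with up to about 40 N at the wrist.

**Bystanders:** I knowingly touched none of the bystanders, but I did not re-measure their positions at the end.

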